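# Clear a jam in the connector press with its hand crank

### The job

The press has stopped part-way down with a connector housing under its ram. Fit the hand crank onto the square spindle end on top of the press and wind the ram right up to its top stop; then take the crank off and stand it on its hub in the shallow tool tray, and take the jammed housing out from under the ram and lay it in the deeper scrap tray. Do not pull the housing about until the ram is up, do not let the crank fall over, and leave everything else where it is.

Things in the scene. Friction and masses are not known exactly. Their poses are not given: they have to be found in the camera images.
- spindle_seat (a point): Point on the vertical spindle axis, on the top face of the bearing boss (a 48 mm round steel collar) of the press, 198 mm above the table: a fitted crank's hub rests here. A 16 mm square steel shaft end stands up 40 mm from this point, its last 6 mm tapered to 9 mm. z is up along the spindle; x and y are square to the flats of the shaft and turn with it.
- spindle (a joint): Angle of the spindle in rad. It grows as the spindle turns clockwise seen from above, which RAISES the ram by 16 mm a turn; 0 is the top stop, and starts are about 1.8 to 2.4 turns below that (-14.9 to -11). It is stiff (about 0.12 N m) and stays where it is left.
- ram (a joint): Height of the ram in m: 0 at its top stop (a solid stop at +0.0001), negative below it; starts 28 to 38 mm down.
- press: Compact cream electric bench press, fixed. Origin on the table under the spindle axis; z up, x to its back; its working side faces -x. Base plate 22 mm thick, x -115 to 160, y -80 to 80 mm. Drive housing x 35 to 155, y -65 to 65, up to z 187, keypad and stop button on it up to z 208. Overhanging head with the spindle end on top: x -32 to 46, y -45 to 45, z 115 to 185.
- ram_tip (a point): Centre of the ram's lower end, under the press head on the spindle axis; 106 mm above the table when fully up. The ram is a 28 x 26 mm steel bar.
- rail_front (a point): Front end of the press's housing rail, middle of its top edge, 50 mm above the table; axes as the press. The rail is a 12 mm wide bar that runs from here 110 mm along +x to under the ram, where two cheeks (24 mm apart, 10 mm above the rail) keep the housing from moving sideways. Only the 22 mm base plate lies beside and below the rail in front of the head.
- crank: Loose hand crank, about 0.35 kg, standing on its hub. Origin on the socket axis at the hub's foot; z up; x along the arm to the knob. Hub: dark steel, octagonal, 36 mm across flats (facing x and y), 50 mm tall, with a 17.6 mm square socket right through, sides along x and y (fits the spindle in four yaws). Arm 15 mm wide, z 26 to 38; black upright knob at x 78.
- crank_knob (a point): Middle of the crank's knob: upright black cylinder 24 mm in diameter, 44 mm tall (22 mm above and below this point), 78 mm from the socket axis and 61 mm above the hub's foot. It spins freely on the arm.
- housing: The jammed connector housing: a loose pale nylon block 120 x 18 x 14 mm (x, y, z) with two rows of small black cavities on top, 30 g. Origin at the centre of its underside. At the start it lies on the press's rail, its long side along the press's x, one end under the ram and the other standing out about 70 mm in front of the press head.
- mat: Fixed thin black rubber mat 140 x 160 x 3 mm on the table, where the crank stands at the start, among pliers and a small tin. Origin at the centre of its underside.
- tool_tray: Fixed shallow open steel tray 140 x 160 mm (x, y), rim 18 mm high, walls and floor 3 mm. Origin at the centre of its underside. A screwdriver lies in it along its y side at about x +45 mm; the middle and the -x half are free.
- scrap_tray: Fixed deeper open aluminium tray 140 x 160 mm (x, y), rim 40 mm high, walls and floor 3 mm. Origin at the centre of its underside. One scrapped housing (18 mm wide, 14 mm high) is fixed in it along its y side at about x +52 mm; the rest is free.
- stock_bin: Fixed grey plastic picking bin 140 x 160 mm, 75 mm high at its back (+x) and 30 mm at its front, holding good housings. Not used. Origin at the centre of its underside.
- pliers: Bystander: pliers 125 mm long, 12 mm high, lying on the mat, along the mat's y at about x +52 mm. Origin near the middle of its underside.
- tin: Bystander: round flat tin, 40 mm in diameter, 14 mm high, on the mat. Origin at the centre of its underside.
- screwdriver: Bystander: screwdriver about 120 mm long lying in the tool tray. Origin near its middle, x along it to the tip.
- spool: Bystander: grey spool, 68 mm in diameter, 50 mm high, standing between robot and press. Origin at the centre of its underside.
- spray_can: Bystander: upright aluminium can, 52 mm in diameter, 150 mm high, standing between robot and press. Origin at the centre of its underside.
- caliper: Bystander: calliper 200 mm long, 10 mm high, lying behind the press. Origin at its middle.
- carton: Bystander: small cardboard carton 60 x 120 x 55 mm behind the press. Origin at the centre of its underside.
Things that resemble listed ones, but are neither listed nor needed, are in the scene too. Of the things that look like the scrap_tray, the larger one is meant.

How it is judged (in metres and radians):
On the way, in this order (a step that is already met when the one before it is completed fails the run):
1. the crank sits fully down on the square spindle end (distance between crank and spindle_seat below 0.006 m and angle between crank's own z axis and vertical below 0.12 rad), for 0.2 s.
2. the ram is wound up to its top stop with the crank on the spindle (all of step 1 and value of joint ram above -0.003 m), for 0.2 s.
At the end, for the whole second after the job is handed in: Ram within 3 mm of its top stop; crank upright (within 0.1 rad) on its hub on the tool tray's floor, hub centre inside the tray, released and still; housing in the scrap tray, released and still, its centre inside the tray and at most 25 mm above the tray's underside (value of joint ram above -0.003 m and x of crank in the frame of tool_tray between -0.065 and 0.065 m and y of crank in the frame of tool_tray between -0.075 and 0.075 m and z of crank in the frame of tool_tray below 0.008 m and angle between crank's own z axis and vertical below 0.1 rad and linear speed of each of crank, housing below 0.02 m/s and x of housing in the frame of scrap_tray between -0.065 and 0.065 m and y of housing in the frame of scrap_tray between -0.075 and 0.075 m and z of housing in the frame of scrap_tray below 0.025 m and angle between housing's own x axis and vertical between 1.27 and 1.87 rad); the robot touches nothing.
It fails at once if the housing is pulled about (more than 30 mm) while the ram is still more than 6 mm down (distance of housing from where it was at the start of the episode above 0.03 m and value of joint ram below -0.006 m).
It fails at once if the crank falls over (angle between crank's own z axis and vertical above 0.8 rad).
It fails at once if a bystander is moved more than 30 mm (distance of any of pliers, tin, screwdriver, spool, spray_can, caliper, carton from where it was at the start of the episode above 0.03 m).
It also fails if it takes over 72 s, if anything falls off the work surface, if the arm or the gripper's body presses on something with over 40 N, if the wrist force passes 120 N, or if a joint passes its speed limit or range.

### The arm

A 6-joint arm with a two-finger parallel gripper is mounted at the origin on the work surface. World frame = base frame: x ahead of the robot, y to its left, z up, the work surface at z = 0. Lengths are in mm, angles in rad, forces in N, time in s.
With the tool pointing down it reaches from about 275 to 1000 mm from the base axis. Payload 8.4 kg.
Tool frame: the origin (TCP) lies at the very end of the fingers, on their centre line; the grasp point (between the pads) lies 19 mm behind it; x points along the fingers, y is the direction in which the jaws open and shut, and the axes are right-handed (so a half turn about x gives the same grasp; the last joint's range is limited). The gripper opens to 85 mm and grips with 20 to 120 N. Pads are 22 mm wide; open, the fingers measure 114 mm over their backs; the gripper's body (76 mm by 85 mm) begins 54 mm behind the grasp point. The pads swing forward as they close: fully open they stand 13 mm farther back than shut.
Start: joints at [1.325, 0.353, 1.633, -0, 1.155, -0.002], TCP at [150.868, 606.52, 231.281] pointing down, gripper open.
Joint ranges: [-2.63, 2.63], [-0.92, 2.1], [0.06, 2.66], [-1.3, 4.44], [0, 2.69], [-3.02, 3.02]. Speed limits (rad/s): [2.22, 2.22, 2.79, 3.14, 3.14, 3.14].

### API

Orientations are given as [roll, pitch, yaw] about the fixed x, y, z axes, in that order (R = Rz(yaw) Ry(pitch) Rx(roll)).
In Python, from rig import r, grab_frame, camera_params, sign_off gives the robot as it stands.
- The arm moves only by the tool drive_tool, never from a script. Its argument "rows" is one flat list of numbers, 7 for each row, row after row: the shift along the tool's x, y, z in mm, then the turn, a rotation vector about the tool's x, y, z in degrees, then the opening in per cent of the stroke, from 0 (shut) to 100 (fully open). In form: [x, y, z, rx, ry, rz, fingers, x, y, z, rx, ry, rz, fingers, ...]. A call has 1 to 10 rows; each row is the pose to reach, as a shift and turn from the pose measured when the call began, along the tool's axes at that moment; what a row does not reach only later rows make up. A row lasts 1/8 s, in which the tool goes at most 62.5 mm and 10.7 degrees, less where a joint would pass 70% of its speed; a pose out of reach is approached as far as the arm can. A call with a gripper value outside its range is refused whole. The fingers move at their own pace and stop on an object; "newtons" is the grip in N (left out, the last holds). Time passes only in rows, so rows that repeat a pose let the fingers close. It gives the time, the measured TCP pose, the force and the opening at its end, in the units of the state.
- r.sense(): the state, without advancing time (a new reading comes with each control period).
- grab_frame(name): name is "scene" or "top" or "wrist"; returns the picture (384x512x3 uint8, red, green, blue); there is no depth.
- camera_params(name): a dict with "vertical_fov" (degrees; the focal length in pixels is half the picture's height over the tangent of half this angle, whatever the lens; pixels are square), "cx", "cy" (the principal point, pixels), "k1" (the pictures are not rectified: a ray, as slopes to the right and down, at radius r is drawn at 1 + k1 r^2 times it, then the intrinsics apply), "pose" (4x4, takes a point from camera to world coordinates); the wrist camera has in their place "tool_from_camera" (4x4, takes a point from camera to tool coordinates, whose origin is the TCP and whose axes are the tool frame's). Camera axes: x right, y down, z forward; pixel columns grow to the right and rows downward; lengths in mm; the calibration is good to about 2 mm. A picture is of the moment at which its call begins: read the wrist's pose just before it. camera_params takes no time and is no camera call.
- sign_off(): hands the job in, once; it reports no verdict.
The state is a dict: "clock": time; "qpos": joint angles; "qvel": joint speeds; "joint_efforts": joint torques, N m; "eef_pos": TCP position; "tcp_rot": TCP orientation; "contact_force": force on the tool from outside, world axes, zero at the start; "wrist_torque": the same for the moment, N m; "opening": opening from 0.0 (shut) to 1.0 (fully open).
Only numpy, scipy, OpenCV 4.12 (cv2) and the standard library are available. Lean on these libraries where they do the work, as an engineer would, in place of code of your own. Each camera call takes 0.05 s, during which the arm holds its last target.

## Working session

There is one attempt and no reset: what is moved stays moved. The work goes in short steps, Python scripts to look and compute and a tool call to move; the robot and the scene stay as the last step left them, time stands still between calls to the robot, and variables do not carry over. Pictures are saved under pics/ and viewed, and the job is handed in when it is done.

Besides the shell and the picture viewer there is one more tool, called after ">>>" by a JSON object that holds its "api" and its "payload", one argument or row to a line. drive_tool: Moves the arm, as the interface text tells. Its arguments: {"type":"object","properties":{"rows":{"type":"array","items":{"type":"number"}},"newtons":{"type":"number"}},"required":["rows"]}

```bash
ls; mkdir -p pics
python3 - <<'E'
from rig import r, grab_frame, camera_params
import cv2
print(r.sense())
for n in ("scene","top","wrist"):
    f=grab_frame(n); cv2.imwrite(f"pics/{n}0.png",f[:,:,::-1])
    print(n,camera_params(n))
E
```

```text
pics
{'clock': 0.0, 'qpos': array([ 1.32461568e+00,  3.53653422e-01,  1.63413400e+00,  2.16747396e-05,
        1.15518742e+00, -2.38054192e-03]), 'qvel': array([ 1.21689250e-04,  5.31542198e-04, -3.47898136e-04, -1.11364247e-03,
       -6.98894389e-05, -6.44073242e-04]), 'joint_efforts': array([-6.19599123e-04, -6.05277872e+01, -3.42035437e+01,  1.75778939e-05,
        9.92881571e-03,  1.71470475e-05]), 'eef_pos': array([150.73659962, 606.06398944, 230.55844188]), 'tcp_rot': array([-1.58751369,  1.569414  , -1.83132255]), 'contact_force': array([ 0.16237924, -0.94815955,  0.29124604]), 'wrist_torque': array([ 3.13275720e-06, -4.75522743e-02, -2.74226460e-02]), 'opening': 1.0066484217644567}
scene {'vertical_fov': 54.30784761424188, 'cx': 250.350903053514, 'cy': 194.66438658333922, 'k1': -0.04708027816649999, 'pose': array([[-5.40427028e-01,  4.60958070e-01, -7.03886556e-01,
         1.25622069e+03],
       [ 8.41098631e-01,  2.73923593e-01, -4.66389278e-01,
         5.20133045e+02],
       [-2.21747667e-02, -8.44087390e-01, -5.35746915e-01,
         7.34421339e+02],
       [ 0.000000
[... 322 characters left out ...]
3, -9.17847986e-03,
         1.01448524e+01],
       [ 1.03715002e-02, -1.81513236e-01, -9.83333808e-01,
         1.46345937e+03],
       [ 0.00000000e+00,  0.00000000e+00,  0.00000000e+00,
         1.00000000e+00]])}
wrist {'vertical_fov': 60.426120445478524, 'cx': 262.1502125844364, 'cy': 197.19639356594706, 'k1': -0.0756019458163637, 'tool_from_camera': array([[ 9.81645422e-05, -3.09038879e-01,  9.51049400e-01,
        -1.42786919e+02],
       [ 9.99999974e-01,  2.26478961e-04, -2.96238400e-05,
        -4.22341727e-01],
       [-2.06237762e-04,  9.51049378e-01,  3.09038893e-01,
        -7.84679889e+01],
       [ 0.00000000e+00,  0.00000000e+00,  0.00000000e+00,
         1.00000000e+00]])}
```

View pics/top0.png

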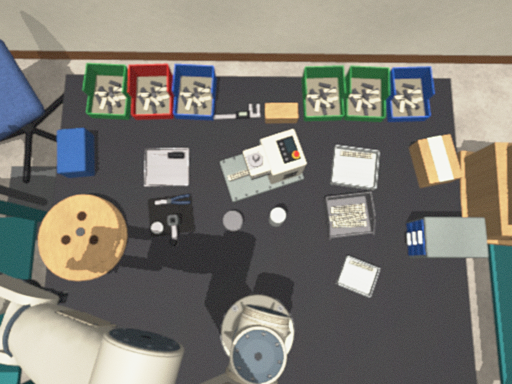

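View pics/scene0.png

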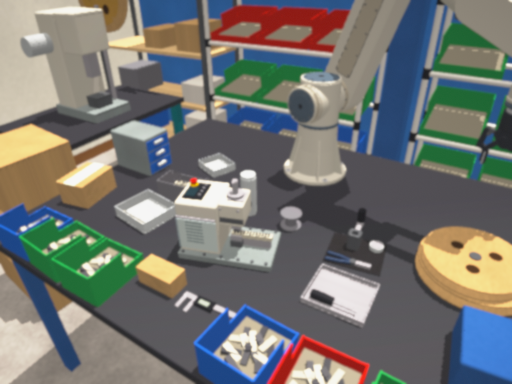

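View pics/wrist0.png

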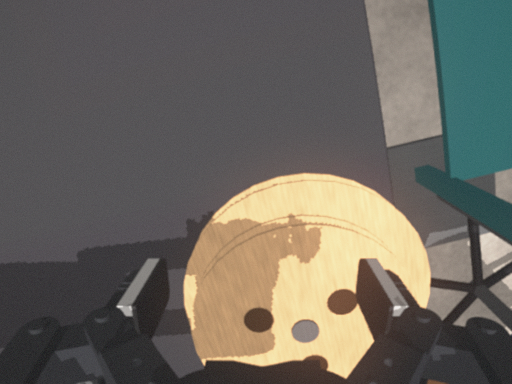

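```bash
cat > h.py <<'E'
import numpy as np, cv2
from scipy.spatial.transform import Rotation as R
def pose(s):
    T=np.eye(4); T[:3,:3]=R.from_euler('xyz',s['tcp_rot']).as_matrix(); T[:3,3]=s['eef_pos']; return T
def cam(name,s=None):
    from rig import camera_params
    c=camera_params(name); P=c['pose'] if 'pose' in c else pose(s)@c['tool_from_camera']
    f=192/np.tan(np.radians(c['vertical_fov'])/2)
    K=np.array([[f,0,c['cx']],[0,f,c['cy']],[0,0,1]]); return K,np.array([c['k1'],0,0,0,0]),P
def ray(c,uv):
    K,d,P=c
    xy=cv2.undistortPoints(np.array([[uv]],float),K,d)[0,0]
    return P[:3,3],P[:3,:3]@np.array([xy[0],xy[1],1])
def at_z(c,uv,z):
    o,v=ray(c,uv); return o+v*(z-o[2])/v[2]
def proj(c,p):
    K,d,P=c; Q=np.linalg.inv(P)
    return cv2.projectPoints(np.array(p,float).reshape(-1,3),cv2.Rodrigues(Q[:3,:3])[0],Q[:3,3],K,d)[0].reshape(-1,2)
def crop(img,u0,v0,u1,v1,k,out):
    cv2.imwrite(out,cv2.resize(img[v0:v1,u0:u1,::-1],None,fx=k,fy=k,interpolation=cv2.INTER_CUBIC))
E
python3 - <<'E'
import cv2
from h import *
a=cv2.imread('pics/top0.png')[:,:,::-1]
crop(a,130,130,320,260,4,'pics/t1.png')
crop(a,310,130,410,310,3,'pics/t2.png')
b=cv2.imread('pics/scene0.png')[:,:,::-1]
crop(b,160,150,400,330,3,'pics/s1.png')
E
```

```text
(no output)
```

View pics/t1.png

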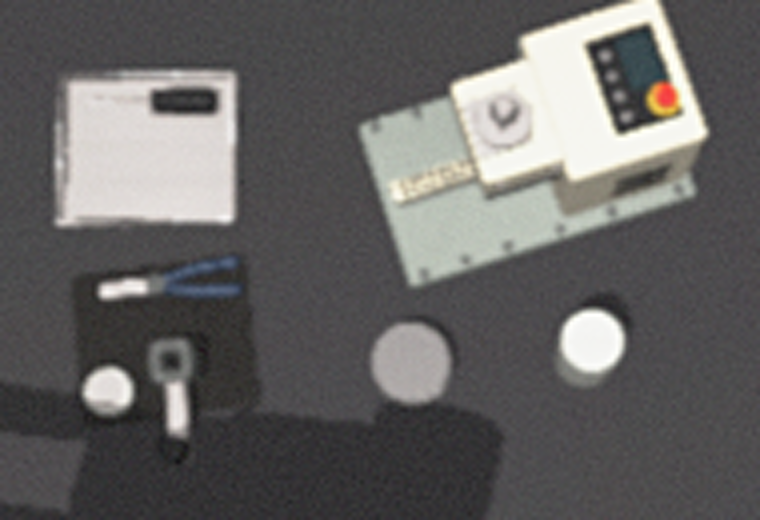

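View pics/t2.png

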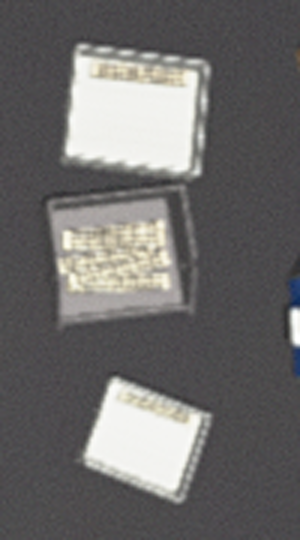

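View pics/s1.png

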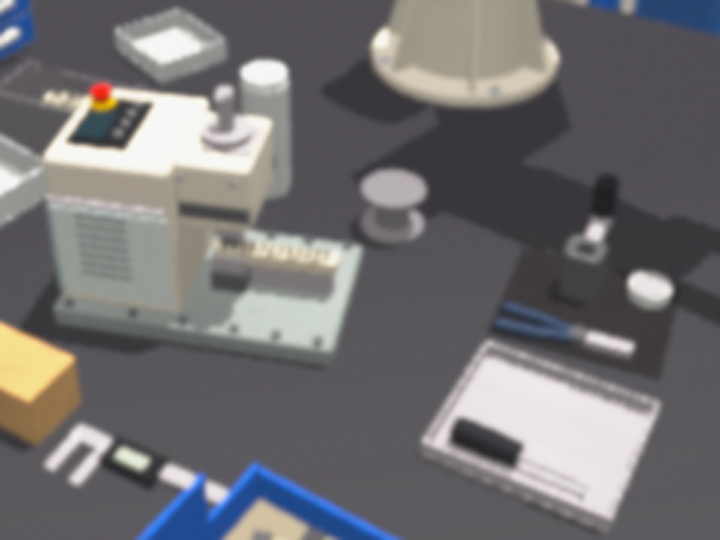

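Run:
```python
from h import *
np.set_printoptions(precision=1,suppress=True)
c=cam('top'); s=cam('scene')
t=lambda u,v:(130+u/4-.4,130+v/4-.4)
t2=lambda u,v:(310+u/3-.4,130+v/3-.4)
sc=lambda u,v:(160+u/3-.4,150+v/3-.4)
for n,uv,z in [('hub',t(171,360),53),('knob',t(175,450),86),('shafttop',t(508,107),238),('boss',t(502,120),198),('base corner F-R',t(415,285),22),('base B-R',t(692,193),22),('base F-L',t(360,127),22),('housing front',t(397,188),64),
 ('tt nw',t(62,73),18),('tt ne',t(236,72),18),('tt sw',t(58,224),18),('tt se',t(234,222),18),('tin',t(108,390),17),('spool',t(411,362),50),('can',t(592,341),150),
 ('sc nw',t2(78,46),40),('sc ne',t2(210,63),40),('sc sw',t2(62,162),40),('sc se',t2(200,178),40),('mat nw',t(75,278),3),('mat ne',t(247,258),3),('mat se',t(260,408),3)]:
    print(n,at_z(c,uv,z))
print('scene')
for n,uv,z in [('hub',sc(585,246),53),('shafttop',sc(224,90),238),('hub foot',sc(578,290),3),('knobtop',sc(605,181),86),('boss',sc(228,130),198),('tt l',sc(423,450),18),('tt top',sc(490,343),18),('tt r',sc(660,403),18),('tt bot',sc(607,526),18),('can',sc(265,72),150)]: print(n,at_z(s,uv,z))
```

```text
hub [380.4 299.3  53. ]
knob [300.7 285.8  86. ]
shafttop [561.6   6.6 238. ]
boss [561.5  11.2 198. ]
base corner F-R [453.   88.8  22. ]
base B-R [ 539.9 -162.8   22. ]
base F-L [599.6 141.9  22. ]
housing front [533.5 104.   64. ]
tt nw [649.7 419.   18. ]
tt ne [652.1 258.3  18. ]
tt sw [507.4 414.5  18. ]
tt se [510.5 254.8  18. ]
tin [357.  361.6  17. ]
spool [380.4  89.6  50. ]
can [388.1 -63.8 150. ]
sc nw [ 660.5 -283.7   40. ]
sc ne [ 640.4 -444.6   40. ]
sc sw [ 515.7 -260.2   40. ]
sc se [ 497.4 -425.6   40. ]
mat nw [460.2 400.4   3. ]
mat ne [479.9 244.2   3. ]
mat se [342.8 227.6   3. ]
scene
hub [374.6 297.9  53. ]
shafttop [563.1  11.1 238. ]
hub foot [381.4 299.8   3. ]
knobtop [305.6 289.9  86. ]
boss [564.5  14.2 198. ]
tt l [659.3 265.6  18. ]
tt top [512.4 261.2  18. ]
tt r [506.5 416.8  18. ]
tt bot [654.7 420.4  18. ]
can [386.5 -63.3 150. ]
```

```bash
cat >> h.py <<'E'
def down(yaw_deg):
    "tool pointing down; yaw = world direction of tool y"
    a=np.radians(yaw_deg); x=np.array([0,0,-1.]); y=np.array([np.cos(a),np.sin(a),0]); return np.stack([x,y,np.cross(x,y)],1)
def delta(s,p,Rm):
    T=pose(s); d=T[:3,:3].T@(np.array(p)-T[:3,3]); w=R.from_matrix(T[:3,:3].T@Rm).as_rotvec(degrees=True)
    n=max(np.linalg.norm(d)/62.5,np.linalg.norm(w)/10.7); print('shift',np.round(d,1),'rot',np.round(w,1),'rows>=',round(n,1)); return d,w
E
python3 - <<'E'
from h import *
from rig import r
s=r.sense(); T=pose(s); print(T.round(3)); print(s['clock'])
for yaw in (98,-82,8,-90):
    print(yaw); delta(s,[380,300,250],down(yaw))
E
```

```text
[[-0.00000e+00  2.41000e-01  9.70000e-01  1.50755e+02]
 [-1.00000e-03  9.70000e-01 -2.41000e-01  6.06152e+02]
 [-1.00000e+00 -1.00000e-03 -0.00000e+00  2.30740e+02]
 [ 0.00000e+00  0.00000e+00  0.00000e+00  1.00000e+00]]
0.15
98
shift [ -19.  -241.8  296.4] rot [-22.   -0.    0.1] rows>= 6.1
-82
shift [ -19.  -241.8  296.4] rot [1.58e+02 1.00e-01 0.00e+00] rows>= 14.8
8
shift [ -19.  -241.8  296.4] rot [68.   0.   0.1] rows>= 6.4
-90
shift [ -19.  -241.8  296.4] rot [1.66e+02 1.00e-01 0.00e+00] rows>= 15.5
```

>>> {"api": "drive_tool", "payload": {
  "rows": [60,-242,296,-22,0,0,100,60,-242,296,-22,0,0,100,60,-242,296,-22,0,0,100,60,-242,296,-22,0,0,100,60,-242,296,-22,0,0,100,60,-242,296,-22,0,0,100,60,-242,296,-22,0,0,100,60,-242,296,-22,0,0,100,60,-242,296,-22,0,0,100]
}}

```text
clock: 1.27
eef_pos: [379.2, 300.9, 171.2]
tcp_rot: [-2.038, 1.57, -1.897]
contact_force: [0.2, -0.3, -0.5]
opening: 0.996
```

Run:
```python
from h import *
from rig import r,grab_frame
s=r.sense(); f=grab_frame('wrist'); cv2.imwrite('pics/w1.png',f[:,:,::-1])
import pickle; pickle.dump(s,open('s1.pkl','wb'))
print(s['clock'],s['eef_pos'],s['qpos'],s['qvel'])
```

```text
1.275 [379.15785627 300.90789143 171.19453947] [ 6.67941133e-01  2.07422546e-01  1.98666587e+00 -3.48466432e-04
  9.47939198e-01 -1.04365759e+00] [ 0.01055011 -0.00034459  0.00025171 -0.0019285   0.0001018  -0.00542271]
```

View pics/w1.png

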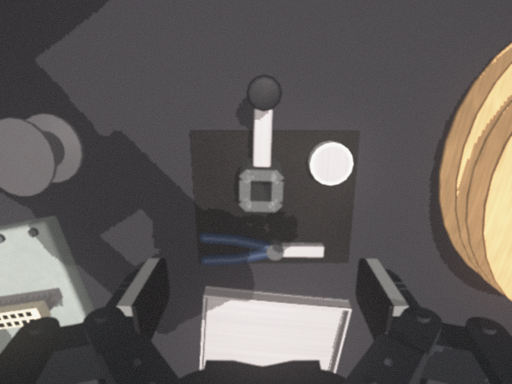

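Run:
```python
from h import *
import pickle
s=pickle.load(open('s1.pkl','rb'))
a=cv2.imread('pics/w1.png')[:,:,::-1]
crop(a,210,60,310,220,5,'pics/w1c.png')
crop(a,190,270,370,384,4,'pics/w1t.png')
```

```text
(no output)
```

View pics/w1c.png

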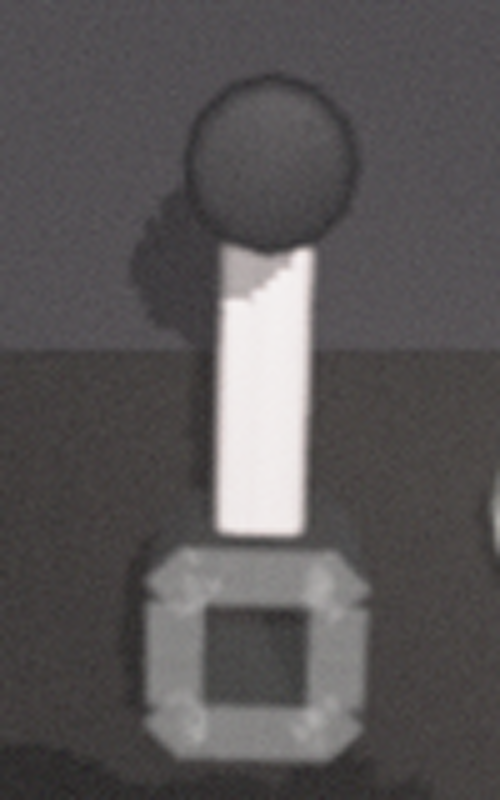

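Run:
```python
from h import *
import pickle
s=pickle.load(open('s1.pkl','rb')); c=cam('wrist',s)
q=lambda u,v:(210+u/5-.4,60+v/5-.4)
h=at_z(c,q(257,655),53); k=at_z(c,q(271,163),86)
print('hub',h,'knob',k,np.linalg.norm((k-h)[:2]),np.degrees(np.arctan2(*(k-h)[1::-1])))
for n,uv in [('tl',(205,605)),('tr',(308,607)),('br',(306,707)),('bl',(204,708)),('L',(147,655)),('R',(367,655)),('T',(257,549)),('B',(257,760))]: print(n,at_z(c,q(*uv),53).round(1))
p=[h[0],h[1],3+50]; print(at_z(c,(262,190),3), 'tcp px',proj(c,s['eef_pos']))
yaw=np.degrees(np.arctan2(*(k-h)[1::-1]))+270; print('jaw yaw',yaw%360, 'cur', np.degrees(np.arctan2(*pose(s)[1::-1,1])))
print(np.array([at_z(c,q(u,v),3) for u,v in [(0,350),(499,350)]]))
```

```text
hub [379.74078415 299.27273842  53.        ] knob [301.99478035 290.30280538  86.        ] 78.26174547517371 -173.4186078640003
tl [372.5 289.6  53. ]
tr [370.4 306.4  53. ]
br [387.6 308.6  53. ]
bl [390.2 291.8  53. ]
L [382.3 281.3  53. ]
R [377.2 317.3  53. ]
T [362.  296.8  53. ]
B [398.1 301.9  53. ]
[394.00372654 302.08769279   3.        ] tcp px [[263.57491969 260.26718769]]
jaw yaw 96.58139213599969 cur 98.07903652559975
[[342.53166166 245.32351979   3.        ]
 [329.42843296 337.62903159   3.        ]]
```

View pics/w1t.png

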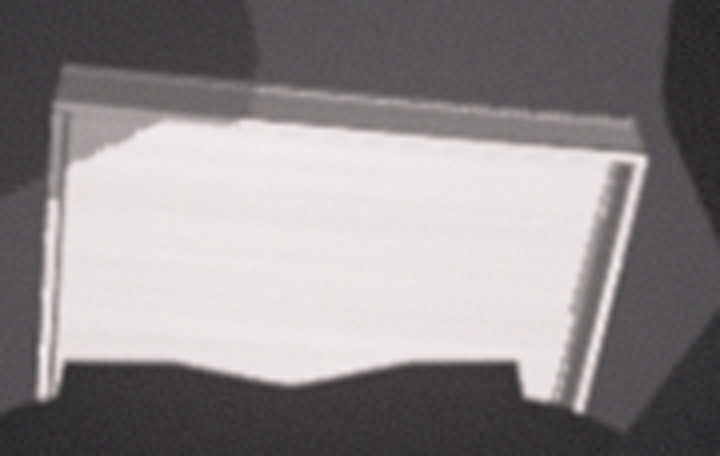

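Run:
```python
from h import *
from rig import r
delta(r.sense(),[555,10,345],down(98))
```

```text
shift [-173.7 -313.   133.1] rot [ 0.1 -0.   0. ] rows>= 6.1
```

>>> {"api": "drive_tool", "payload": {
  "rows": [-174,-313,133,0,0,0,100,-174,-313,133,0,0,0,100,-174,-313,133,0,0,0,100,-174,-313,133,0,0,0,100,-174,-313,133,0,0,0,100,-174,-313,133,0,0,0,100,-174,-313,133,0,0,0,100,-174,-313,133,0,0,0,100,-174,-313,133,0,0,0,100]
}}

```text
clock: 2.45
eef_pos: [553.9, 11.7, 344.4]
tcp_rot: [3.091, 1.569, -3.049]
contact_force: [0.3, -0.3, 0.0]
opening: 1.004
```

Run:
```python
from h import *
from rig import r,grab_frame
s=r.sense(); f=grab_frame('wrist'); cv2.imwrite('pics/w2.png',f[:,:,::-1])
import pickle; pickle.dump(s,open('s2.pkl','wb'))
print(s['clock'],s['eef_pos'],s['qpos'],s['qvel'])
print(proj(cam('wrist',s),[[562,9,238],[562,9,198]]))
crop(f,200,150,310,270,6,'pics/w2c.png')
```

```text
2.45 [553.9200169   11.66344215 344.41381261] [ 1.84312931e-02  1.52467491e-01  1.64565391e+00 -1.41973815e-04
  1.34533711e+00 -1.69581241e+00] [ 0.00077671  0.00107697 -0.00045258 -0.00151559  0.00159521 -0.00239384]
[[258.26568891 203.78138794]
 [258.75194518 189.52447299]]
```

View pics/w2.png

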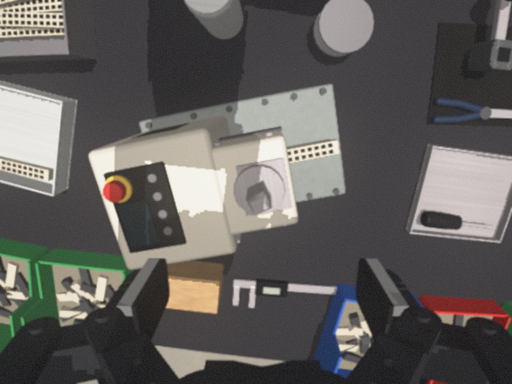

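View pics/w2c.png

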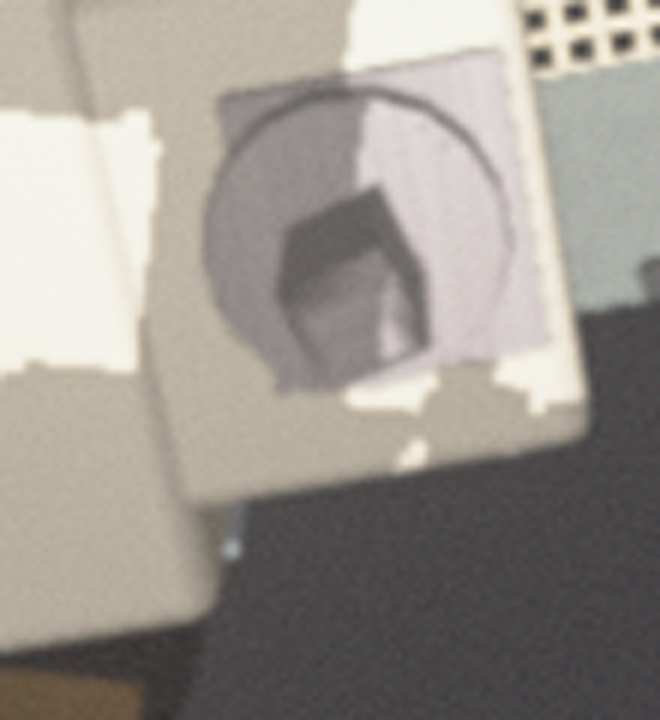

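Run:
```python
from h import *
import pickle
s=pickle.load(open('s2.pkl','rb')); c=cam('wrist',s)
a=cv2.imread('pics/w2.png'); g=a[175:225,230:290]
g=cv2.resize(g,None,fx=12,fy=12,interpolation=cv2.INTER_CUBIC)
g=cv2.convertScaleAbs(g,alpha=2.0,beta=-130)
cv2.imwrite('pics/w2e.png',g)
q=lambda u,v:(200+(u+.5)/6-.5,150+(v+.5)/6-.5)
pts=[at_z(c,q(*uv),198) for uv in [(203,235),(513,235),(358,88)]]
print(np.array(pts)); print(at_z(c,q(358,235),198))
```

```text
[[564.58357618 -14.05309572 198.        ]
 [557.81638393  32.73978433 198.        ]
 [538.59658112   6.13708141 198.        ]]
[561.2031826    9.34735172 198.        ]
```

View pics/w2e.png

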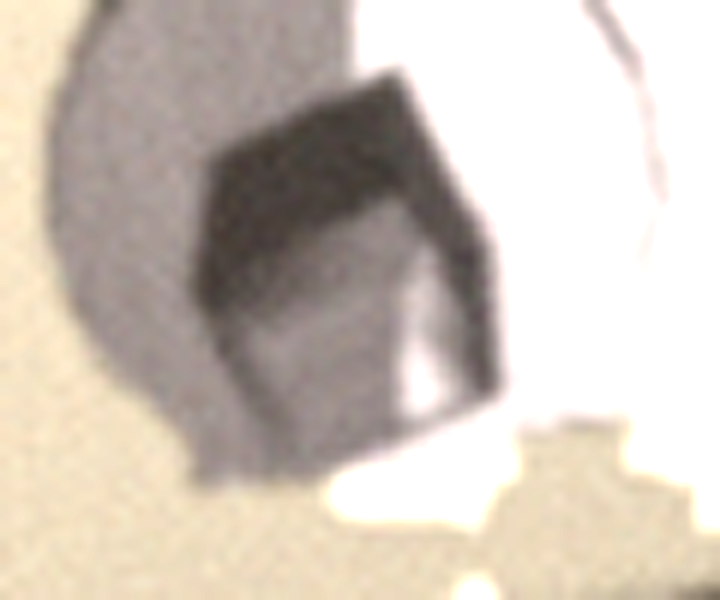

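Run:
```python
from h import *
import pickle
from scipy.optimize import least_squares
s=pickle.load(open('s2.pkl','rb')); c=cam('wrist',s)
q=lambda u,v:(230+(u+.5)/12-.5,175+(v+.5)/12-.5)
obs=[((398,72),198),((210,165),198),((487,235),198),((502,392),232),((196,303),232),((288,475),232),((392,195),232)]
W=np.array([at_z(c,q(*uv),z) for uv,z in obs]); print(W)
px=np.array([q(*uv) for uv,_ in obs])
def corners(x,y,a,z): return [[x+11.31*np.cos(a+k*np.pi/2+np.pi/4),y+11.31*np.sin(a+k*np.pi/2+np.pi/4),z] for k in range(4)]
def res(p):
    out=[]
    for (uv,z),o in zip(obs,px):
        P=proj(c,corners(*p,z)); d=P-o; out+=list(d[np.argmin((d**2).sum(1))])
    return out
best=min((least_squares(res,[561,9,a]) for a in np.radians(range(0,90,15))),key=lambda r:r.cost)
print(best.x[:2],np.degrees(best.x[2])%90,np.array(best.fun).reshape(-1,2).round(2))
g=cv2.imread('pics/w2e.png')
for z,h in ((198,8),(232,8),(238,4.5)):
    P=np.array(corners(*best.x,z)); P[:,:2]=best.x[:2]+(P[:,:2]-best.x[:2])*h/8
    cv2.polylines(g,[((proj(c,P)-[230,175]+.5)*12-.5).round().astype(int)],True,(0,0,255) if z==198 else (0,255,0),1)
cv2.imwrite('pics/w2f.png',g)
```

```text
[[553.06592759  11.36215771 198.        ]
 [562.3677208   -1.76282506 198.        ]
 [564.87127113  19.96720886 198.        ]
 [565.46761575  20.30327145 232.        ]
 [562.09832559  -1.26522728 232.        ]
 [573.58748349   6.6166932  232.        ]
 [552.60055586  10.82758891 232.        ]]
[563.6016036    9.17083653] 35.54562514318915 [[-0.27 -0.71]
 [-0.15 -0.68]
 [ 0.29  0.66]
 [ 0.03 -0.01]
 [-0.82 -0.53]
 [ 0.64  1.42]
 [ 0.27 -0.15]]
```

View pics/w2f.png

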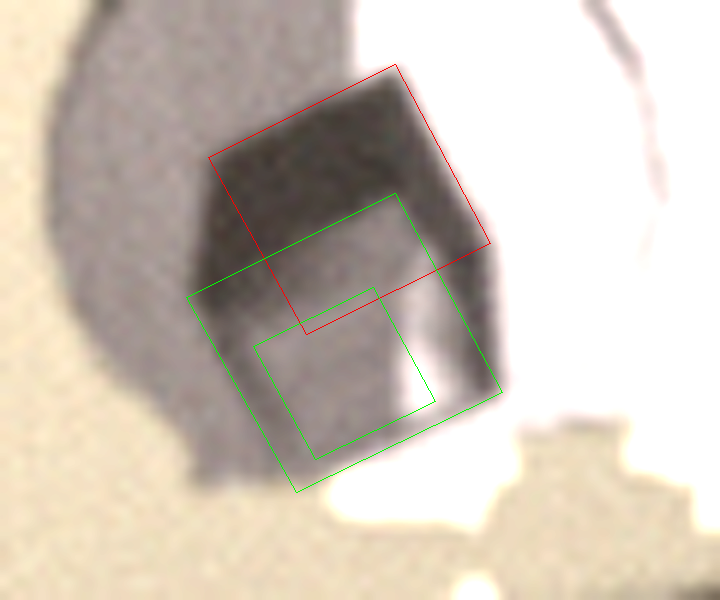

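Run:
```python
from h import *
from rig import r
delta(r.sense(),[379.8,299.4,130],down(96.6))
delta(r.sense(),[379.8,299.4,15],down(96.6))
```

```text
shift [ 214.7  309.8 -130.8] rot [ 1.6 -0.1  0. ] rows>= 6.4
shift [ 329.7  309.8 -130.6] rot [ 1.6 -0.1  0. ] rows>= 7.5
```

>>> {"api": "drive_tool", "payload": {
  "rows": [215,310,-131,1.6,0,0,60,215,310,-131,1.6,0,0,60,215,310,-131,1.6,0,0,60,215,310,-131,1.6,0,0,60,215,310,-131,1.6,0,0,60,215,310,-131,1.6,0,0,60,215,310,-131,1.6,0,0,60,215,310,-131,1.6,0,0,60,215,310,-131,1.6,0,0,60]
}}

```text
clock: 3.62
eef_pos: [379.5, 299.6, 130.1]
tcp_rot: [-3.04, 1.569, -2.923]
contact_force: [-0.5, 0.4, -0.8]
opening: 0.598
```

Run:
```python
from h import *
from rig import r
delta(r.sense(),[379.8,299.4,15],down(96.6))
```

```text
shift [115.1  -0.2   0.4] rot [ 0.1 -0.1  0. ] rows>= 1.8
```

>>> {"api": "drive_tool", "payload": {
  "rows": [50,0,0.3,0,0,0,60,90,0,0.3,0,0,0,60,115,0,0.3,0,0,0,60,115,0,0.3,0,0,0,60,115,0,0.3,0,0,0,30,115,0,0.3,0,0,0,30,115,0,0.3,0,0,0,30,115,0,0.3,0,0,0,30,115,0,0.3,0,0,0,30],
  "newtons": 50
}}

```text
clock: 4.75
eef_pos: [380.5, 300.0, 16.3]
tcp_rot: [0.852, 1.57, 0.97]
contact_force: [0.7, -3.3, 7.4]
opening: 0.413
```

Run:
```python
from h import *
from rig import r
s=r.sense(); print(s['opening']*85, s['contact_force'],s['eef_pos'])
delta(s,[379.8,299.4,100],down(96.6))
delta(s,[563,9.2,270],down(35.8))
```

```text
35.11959231863031 [ 0.67337287 -3.33823949  7.39641719] [380.5449162  299.99771367  16.29134396]
shift [-83.7  -0.5  -0.8] rot [ 0.1  0.  -0. ] rows>= 1.3
shift [-253.8 -310.   147.4] rot [60.9  0.  -0. ] rows>= 6.8
```

>>> {"api": "drive_tool", "payload": {
  "rows": [-60,0,0,0,0,0,30,-120,0,0,0,0,0,30,-160,-50,20,10,0,0,30,-200,-100,45,20,0,0,30,-230,-150,70,30,0,0,30,-250,-200,95,40,0,0,30,-254,-250,120,50,0,0,30,-254,-300,142,60,0,0,30,-254,-310,147,61,0,0,30,-254,-310,147,61,0,0,30],
  "newtons": 60
}}

```text
clock: 6.0
eef_pos: [562.1, 8.9, 269.8]
tcp_rot: [3.141, 1.569, 2.193]
contact_force: [-0.9, 1.5, -3.8]
opening: 0.411
```

Run:
```python
from h import *
from rig import r,grab_frame
s=r.sense(); f=grab_frame('wrist'); cv2.imwrite('pics/w3.png',f[:,:,::-1])
f=grab_frame('scene'); crop(f,160,120,320,260,5,'pics/s3.png')
print(s['clock'],s['eef_pos'],s['opening']*85,s['contact_force'])
delta(s,[563,9.2,270],down(35.8))
```

```text
6.0 [562.08660184   8.85650025 269.78985315] 34.95627265539475 [-0.90445262  1.46865198 -3.76729596]
shift [-0.2  0.9  0.3] rot [-0.1 -0.1 -0. ] rows>= 0.0
```

View pics/w3.png

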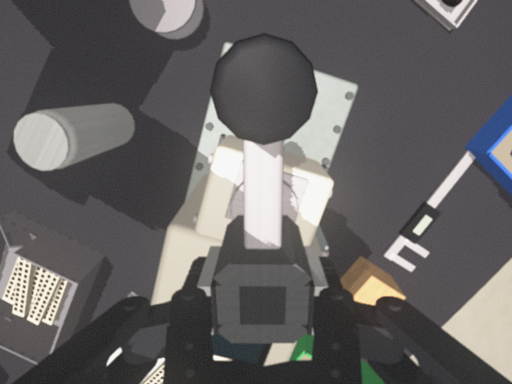

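View pics/s3.png

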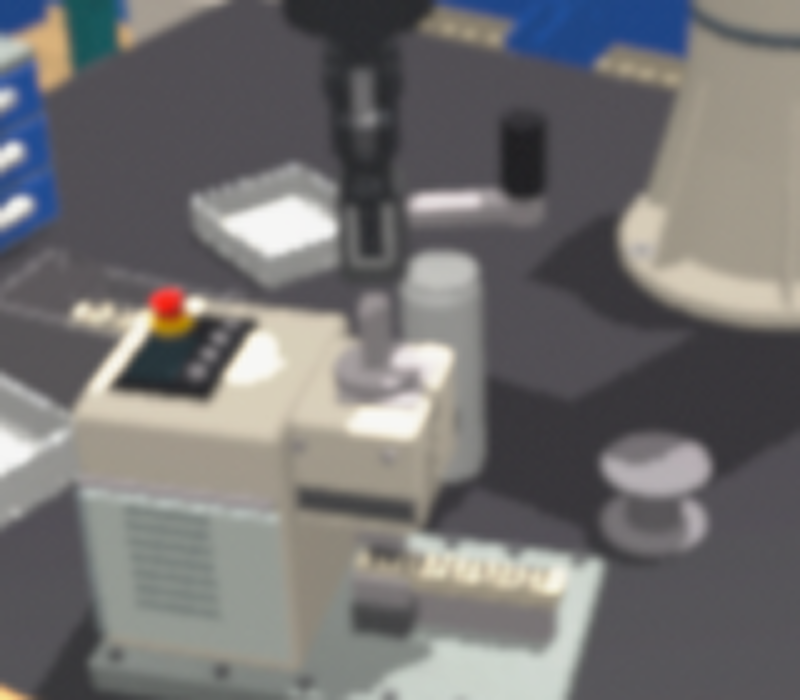

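Run:
```python
from h import *
from rig import r
s=r.sense(); c=cam('wrist',s); T=pose(s)
f=cv2.imread('pics/w3.png'); cv2.imwrite('pics/w3c.png',cv2.resize(f[20:360,190:340],None,fx=2.3,fy=2.3))
for z in (0,-0.8):
  for p in ([-69.7,0,-78+z],[-36.7,0,z],[-36.7,8.8,z+8.8],[-36.7,-8.8,z-8.8],[-36.7,18,z],[-36.7,0,z+18],[-36.7,0,z-18]): print(p,proj(c,(T@[*p,1])[:3]).round(1))
```

```text
[-69.7, 0, -78] [[261.2  92.8]]
[-36.7, 0, 0] [[261.6 306.3]]
[-36.7, 8.8, 8.8] [[284.  324.9]]
[-36.7, -8.8, -8.8] [[238.  286.6]]
[-36.7, 18, 0] [[308.5 306.1]]
[-36.7, 0, 18] [[261.6 343.5]]
[-36.7, 0, -18] [[261.6 264.9]]
[-69.7, 0, -78.8] [[261.2  88.9]]
[-36.7, 0, -0.8] [[261.6 304.6]]
[-36.7, 8.8, 8.0] [[284.1 323.3]]
[-36.7, -8.8, -9.600000000000001] [[238.  284.7]]
[-36.7, 18, -0.8] [[308.7 304.4]]
[-36.7, 0, 17.2] [[261.6 341.9]]
[-36.7, 0, -18.8] [[261.6 263. ]]
```

View pics/w3c.png

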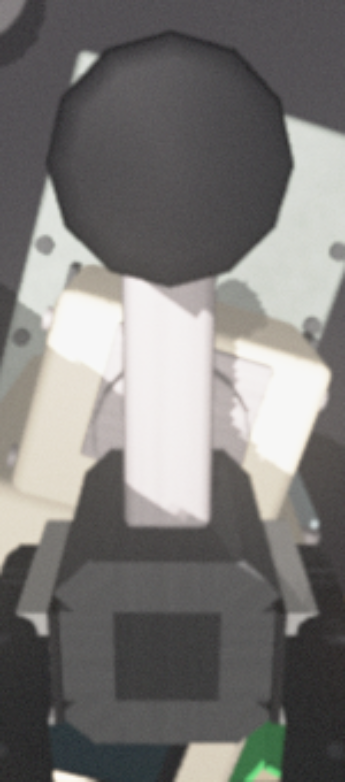

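Run:
```python
from h import *
from rig import r
delta(r.sense(),[563,8.3,244],down(35.8))
```

```text
shift [25.9  0.   2.3] rot [ 0.  -0.1 -0. ] rows>= 0.4
```

>>> {"api": "drive_tool", "payload": {
  "rows": [10,0,1.5,0,0,0,30,18,0,2,0,0,0,30,22,0,2,0,0,0,30,26,0,2,0,0,0,30,26,0,2,0,0,0,30]
}}

```text
clock: 6.72
eef_pos: [562.8, 8.7, 243.6]
tcp_rot: [-3.114, 1.569, 2.223]
contact_force: [0.6, -0.0, -3.7]
opening: 0.417
```

Run:
```python
from h import *
from rig import r
for i in range(3): s=r.sense(); print(s['eef_pos'],s['contact_force'],s['opening']*85)
delta(s,[563,8.3,226],down(35.8))
```

```text
[562.76114265   8.66528843 243.64102642] [ 0.62670059 -0.00718418 -3.67518342] 35.40632374810311
[562.76114265   8.66528843 243.64102642] [ 0.62670059 -0.00718418 -3.67518342] 35.40632374810311
[562.76114265   8.66528843 243.64102642] [ 0.62670059 -0.00718418 -3.67518342] 35.40632374810311
shift [17.6 -0.   0.5] rot [ 0.  -0.1  0. ] rows>= 0.3
```

No contact force yet. Continue down.

>>> {"api": "drive_tool", "payload": {
  "rows": [4,0,0.2,0,0,0,30,8,0,0.2,0,0,0,30,12,0,0.2,0,0,0,30,16,0,0.2,0,0,0,30,16,0,0.2,0,0,0,30]
}}

```text
clock: 7.35
eef_pos: [562.8, 8.6, 227.3]
tcp_rot: [-3.0, 1.569, 2.338]
contact_force: [0.7, 0.3, -4.2]
opening: 0.413
```

Run:
```python
from h import *
from rig import r
s=r.sense(); print(s['eef_pos'],s['contact_force'],s['wrist_torque'],s['opening']*85)
delta(s,[563,8.3,212],down(35.8))
```

```text
[562.80689763   8.55358482 227.28228867] [ 0.7318709   0.25525059 -4.2289845 ] [ 0.04276625 -0.08370501 -0.00870391] 35.141116993855185
shift [15.3  0.   0.3] rot [ 0.  -0.1  0. ] rows>= 0.2
```

>>> {"api": "drive_tool", "payload": {
  "rows": [5,0,0,0,0,0,30,10,0,0,0,0,0,30,14,0,0,0,0,0,30,16,0,0,0,0,0,30,17,0,0,0,0,0,30,17,0,0,0,0,0,30]
}}

```text
clock: 8.1
eef_pos: [562.8, 8.6, 211.3]
tcp_rot: [-3.121, 1.569, 2.217]
contact_force: [-4.7, 1.0, 6.1]
opening: 0.408
```

Run:
```python
from h import *
from rig import r
s=r.sense(); print(s['eef_pos'],s['contact_force'],s['wrist_torque'],s['opening']*85)
```

```text
[562.76204304   8.62007136 211.34199517] [-4.71913534  1.03817242  6.11755123] [-0.00587609  0.64019397  0.00326104] 34.71226408017581
```

>>> {"api": "drive_tool", "payload": {
  "rows": [0,0,0,0,0,0,62,0,0,0,0,0,0,62,0,0,0,0,0,0,62,-30,0,0,0,0,0,62,-80,0,0,0,0,0,62,-110,0,0,0,0,0,62,-110,0,-50,0,0,0,62,-110,0,-79,0,0,0,62,-110,0,-79,0,0,0,62]
}}

```text
clock: 9.22
eef_pos: [515.8, 73.7, 321.7]
tcp_rot: [2.971, 1.569, 2.027]
contact_force: [-0.2, -0.6, -0.2]
opening: 0.621
```

Run:
```python
from h import *
from rig import r,grab_frame
import pickle
s=r.sense(); f=grab_frame('wrist'); cv2.imwrite('pics/w4.png',f[:,:,::-1]); pickle.dump(s,open('s4.pkl','wb'))
f=grab_frame('scene'); crop(f,160,120,320,260,5,'pics/s4.png')
print(s['clock'],s['eef_pos'],proj(cam('wrist',s),[517.2,72.7,281]))
```

```text
9.225 [515.82882887  73.68655582 321.7190272 ] [[262.67762473 229.3094341 ]]
```

View pics/w4.png

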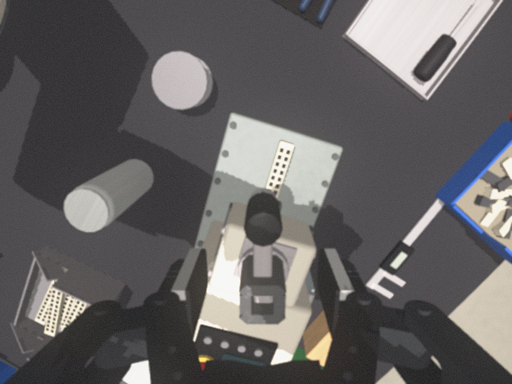

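View pics/s4.png

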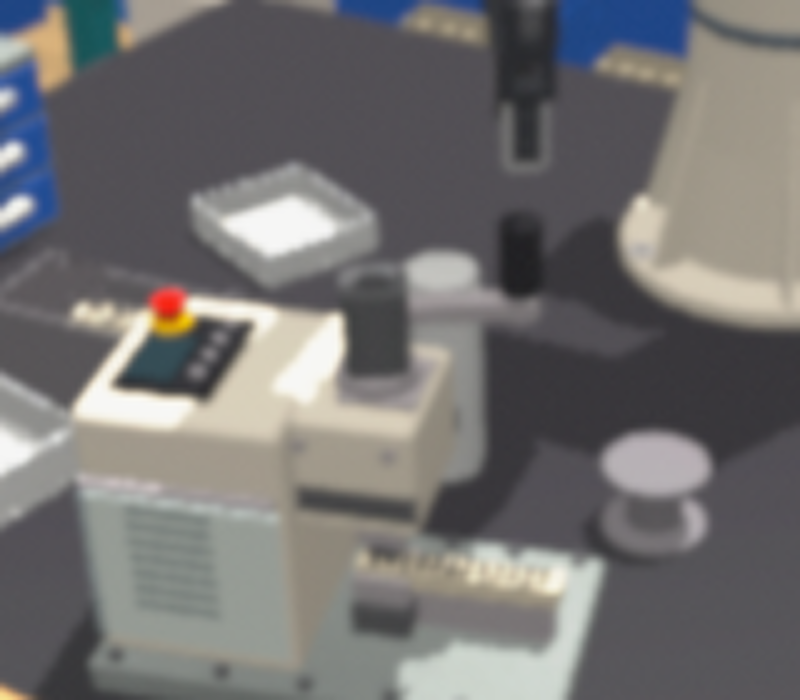

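Run:
```python
from h import *
from rig import r
s=r.sense()
delta(s,[517.2,72.7,243],down(35.8))
a=cv2.imread('pics/w4.png')[:,:,::-1]; crop(a,220,180,310,330,4,'pics/w4c.png')
```

```text
shift [78.6  0.3  0. ] rot [ 0.1 -0.1 -0. ] rows>= 1.3
```

View pics/w4c.png

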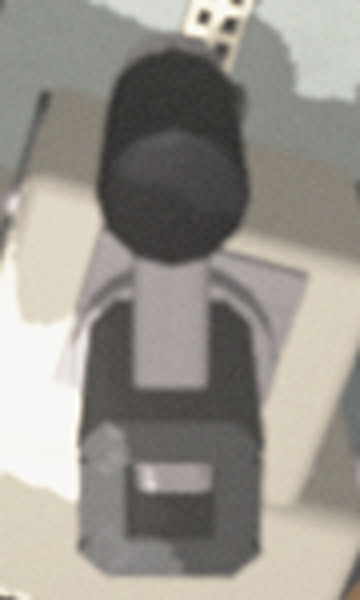

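>>> {"api": "drive_tool", "payload": {
  "rows": [40,0.3,0,0,0,0,62,70,0.3,0,0,0,0,62,78,0.3,0,0,0,0,62,78,0.3,0,0,0,0,20,78,0.3,0,0,0,0,20,78,0.3,0,0,0,0,20,78,0.3,0,0,0,0,20,78,0.3,0,0,0,0,20],
  "newtons": 25
}}

```text
clock: 10.32
eef_pos: [517.6, 72.8, 244.2]
tcp_rot: [1.913, 1.569, 0.968]
contact_force: [0.8, -0.7, 2.8]
opening: 0.273
```

```bash
cat >> h.py <<'E'
def circle(s,degs,C,rad,z,yaw,a0=None):
    "rows along circle, clockwise by degs from current knob angle; prints rounded rows"
    T=pose(s); p=T[:3,3]
    if a0 is None: a0=np.degrees(np.arctan2(p[1]-C[1],p[0]-C[0]))
    print('a0',a0,'r',np.hypot(p[1]-C[1],p[0]-C[0]))
    Rt=T[:3,:3].T; w=R.from_matrix(Rt@down(yaw)).as_rotvec(degrees=True); print('w',w.round(2))
    for d in degs:
        a=np.radians(a0-d); q=np.array([C[0]+rad*np.cos(a),C[1]+rad*np.sin(a),z]); print(d,(Rt@(q-p)).round(1).tolist())
E
python3 - <<'E'
from h import *
from rig import r
s=r.sense(); print(s['eef_pos'],s['contact_force'],s['opening']*85)
circle(s,[10]+list(range(30,196,20)),(562.8,9.4),78,s['eef_pos'][2],35.8)
E
```

```text
[517.60316204  72.75942755 244.21896984] [ 0.83193284 -0.7134539   2.81045861] 23.244727492616118
a0 125.50179652661122 r 77.8278306319359
w [ 0.07 -0.03 -0.08]
10 [0.0, 13.5, 1.1]
30 [0.1, 38.9, 10.5]
50 [0.1, 59.6, 28.1]
70 [0.1, 73.0, 51.6]
90 [0.1, 77.5, 78.3]
110 [0.1, 72.6, 105.0]
130 [0.0, 58.9, 128.3]
150 [-0.0, 38.1, 145.6]
170 [-0.1, 12.6, 154.7]
190 [-0.1, -14.5, 154.6]
```

>>> {"api": "drive_tool", "payload": {
  "rows": [0,13.5,1.1,0,0,0,20,0,26.5,5,0,0,0,20,0,38.9,10.5,0,0,0,20,0,50,18.5,0,0,0,20,0,59.6,28.1,0,0,0,20,0,67,39.5,0,0,0,20,0,73,51.6,0,0,0,20,0,76.5,65,0,0,0,20,0,77.5,78.3,0,0,0,20]
}}

```text
clock: 11.45
eef_pos: [626.8, 55.2, 244.2]
tcp_rot: [2.601, 1.568, 1.656]
contact_force: [-5.6, 0.3, 5.4]
opening: 0.275
```

Run:
```python
from h import *
from rig import r
s=r.sense(); print(s['clock'],s['eef_pos'],s['contact_force'],s['opening']*85)
circle(s,range(20,201,20),(562.8,9.4),78,s['eef_pos'][2],35.8)
```

```text
11.45 [626.79032628  55.1818516  244.2385837 ] [-5.58690116  0.26548654  5.44255041] 23.394114578687105
a0 35.58180923495558 r 78.68125439540344
w [ 0.07 -0.12 -0.07]
20 [-0.1, -5.5, 26.7]
40 [-0.1, -19.2, 50.0]
60 [-0.2, -40.0, 67.4]
80 [-0.3, -65.5, 76.5]
100 [-0.3, -92.6, 76.4]
120 [-0.3, -118.0, 67.0]
140 [-0.3, -138.7, 49.4]
160 [-0.3, -152.1, 25.9]
180 [-0.2, -156.7, -0.8]
200 [-0.1, -151.8, -27.4]
```

>>> {"api": "drive_tool", "payload": {
  "rows": [0,-5.5,26.7,0,0,0,20,0,-19.2,50,0,0,0,20,0,-40,67.4,0,0,0,20,0,-65.5,76.5,0,0,0,20,0,-92.6,76.4,0,0,0,20,0,-118,67,0,0,0,20,0,-138.7,49.4,0,0,0,20,0,-152.1,25.9,0,0,0,20,0,-156.7,-0.8,0,0,0,20,0,-151.8,-27.4,0,0,0,20]
}}

```text
clock: 12.7
eef_pos: [487.9, -11.8, 244.5]
tcp_rot: [1.593, 1.567, 0.647]
contact_force: [12.0, 0.7, -4.4]
opening: 0.274
```

Run:
```python
from h import *
from rig import r
s=r.sense(); print(s['clock'],s['eef_pos'],s['contact_force'],s['opening']*85)
circle(s,range(20,201,20),(562.8,9.4),78,s['eef_pos'][2],35.8)
```

```text
12.7 [487.8934895  -11.83757991 244.49783204] [12.03452398  0.70236768 -4.39314389] 23.271649691765866
a0 -164.17084518345234 r 77.8589758232225
w [ 0.02 -0.   -0.19]
20 [0.0, 13.4, -23.5]
40 [0.1, 34.2, -40.9]
60 [0.2, 59.6, -50.2]
80 [0.3, 86.7, -50.2]
100 [0.4, 112.2, -40.9]
120 [0.4, 132.9, -23.5]
140 [0.5, 146.5, -0.1]
160 [0.5, 151.2, 26.6]
180 [0.5, 146.5, 53.3]
200 [0.4, 132.9, 76.7]
```

>>> {"api": "drive_tool", "payload": {
  "rows": [0,13.4,-23.5,0,0,0,20,0,34.2,-40.9,0,0,0,20,0,59.6,-50.2,0,0,0,20,0,86.7,-50.2,0,0,0,20,0.3,112.2,-40.9,0,0,0,20,0.3,132.9,-23.5,0,0,0,20,0.3,146.5,0,0,0,0,20,0.3,151.2,26.6,0,0,0,20,0.3,146.5,53.3,0,0,0,20,0.3,132.9,76.7,0,0,0,20]
}}

```text
clock: 13.95
eef_pos: [641.7, 3.6, 244.7]
tcp_rot: [1.629, 1.566, 0.683]
contact_force: [-3.3, 3.2, 0.7]
opening: 0.272
```

Run:
```python
from h import *
from rig import r
s=r.sense(); print(s['clock'],s['eef_pos'],s['contact_force'],s['opening']*85)
circle(s,range(20,201,20),(562.8,9.4),78,s['eef_pos'][2],35.8)
```

```text
13.95 [641.67467703   3.61356873 244.65484966] [-3.33978465  3.23883075  0.71220138] 23.161221097748356
a0 -4.195836139277959 r 79.08664528901338
w [ 0.04 -0.02 -0.3 ]
20 [-0.1, -21.6, 16.7]
40 [-0.3, -47.1, 26.0]
60 [-0.4, -74.1, 25.9]
80 [-0.5, -99.6, 16.7]
100 [-0.6, -120.3, -0.8]
120 [-0.7, -133.9, -24.2]
140 [-0.7, -138.6, -50.9]
160 [-0.7, -133.8, -77.6]
180 [-0.6, -120.3, -101.0]
200 [-0.5, -99.5, -118.4]
```

>>> {"api": "drive_tool", "payload": {
  "rows": [-0.1,-21.6,16.7,0,0,-0.3,20,-0.3,-47.1,26,0,0,-0.3,20,-0.4,-74.1,25.9,0,0,-0.3,20,-0.5,-99.6,16.7,0,0,-0.3,20,-0.6,-120.3,-0.8,0,0,-0.3,20,-0.6,-132,-20,0,0,-0.3,20,-0.6,-136,-33,0,0,-0.3,20]
}}

```text
clock: 14.82
eef_pos: [511.2, -49.2, 244.7]
tcp_rot: [1.422, 1.57, 0.476]
contact_force: [4.2, 0.7, -1.1]
opening: 0.272
```

Run:
```python
from h import *
from rig import r,grab_frame
s=r.sense(); print(s['clock'],s['eef_pos'],s['contact_force'],s['opening']*85)
circle(s,range(15,151,15),(562.8,9.4),78,s['eef_pos'][2],35.8)
f=grab_frame('scene'); crop(f,160,120,320,260,5,'pics/s5.png')
```

```text
14.825 [511.20008933 -49.18532326 244.69461081] [ 4.18851534  0.68884608 -1.14103564] 23.142257733043113
a0 -131.3724745156282 r 78.06914168211338
w [ 0.01  0.01 -0.07]
15 [-0.0, -1.8, -20.3]
30 [-0.0, 1.6, -40.4]
45 [0.0, 10.1, -58.9]
60 [0.0, 23.1, -74.5]
75 [0.0, 39.7, -86.3]
90 [0.1, 58.8, -93.4]
105 [0.1, 79.1, -95.3]
120 [0.1, 99.2, -91.8]
135 [0.1, 117.7, -83.3]
150 [0.2, 133.3, -70.3]
```

View pics/s5.png

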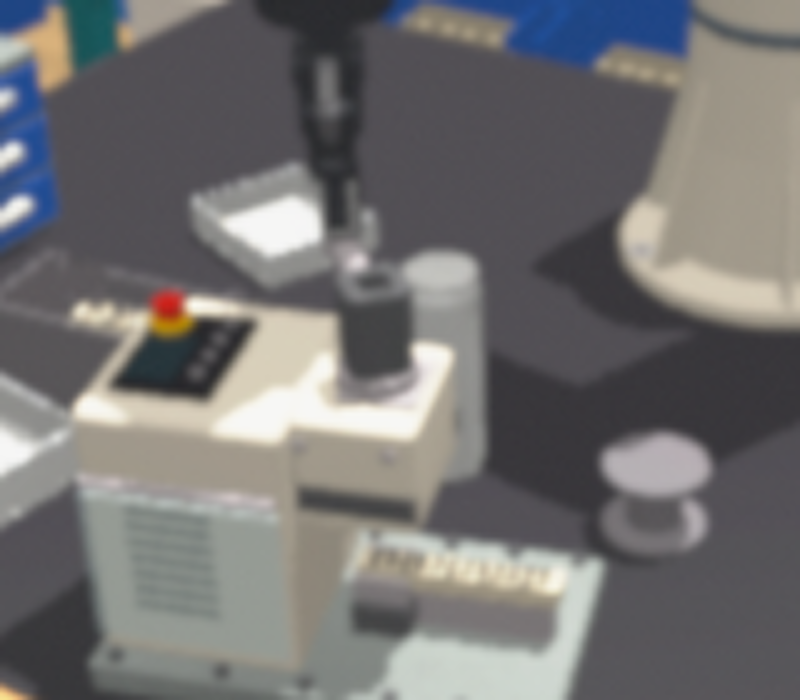

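Run:
```python
from h import *
from rig import r
s=r.sense()
circle(s,[9,18,27,36],(562.8,9.4),78,s['eef_pos'][2],35.8); print(s['qpos'])
```

```text
a0 -132.28210080280232 r 78.0310011205794
w [ 0.02 -0.05 -0.04]
9 [0.0, -1.5, -12.1]
18 [0.0, -1.2, -24.4]
27 [0.0, 1.0, -36.4]
36 [0.0, 5.2, -47.9]
[-9.80803122e-02  1.63824865e-01  1.85580679e+00  1.20514467e-03
  1.12204241e+00 -7.23767101e-01]
```

>>> {"api": "drive_tool", "payload": {
  "rows": [0,-1.5,-12.1,9,0,0,20,0,-1.2,-24.4,18,0,0,20,0,1,-36.4,27,0,0,20,0,5.2,-47.9,36,0,0,20]
}}

```text
clock: 15.38
eef_pos: [486.3, -6.8, 244.7]
tcp_rot: [-1.082, 1.571, -2.661]
contact_force: [1.0, -1.6, 1.7]
opening: 0.272
```

Run:
```python
from h import *
from rig import r
s=r.sense(); print(s['clock'],s['contact_force'],s['opening']*85)
circle(s,[9,18,27,36],(562.8,9.4),78,244.5,-0.2)
```

```text
15.375 [ 0.96741344 -1.56291725  1.66225369] 23.127342413453565
a0 -168.04706643414175 r 78.2099457491803
w [-0.26  0.    0.01]
9 [0.2, -1.5, -12.2]
18 [0.2, -1.2, -24.4]
27 [0.2, 0.9, -36.5]
36 [0.2, 4.9, -48.0]
```

>>> {"api": "drive_tool", "payload": {
  "rows": [0.2,-1.5,-12.1,9,0,0,20,0.2,-1.2,-24.4,18,0,0,20,0.2,1,-36.4,27,0,0,20,0.2,5.0,-47.9,36,0,0,20]
}}

```text
clock: 15.88
eef_pos: [490.9, 40.8, 244.5]
tcp_rot: [-0.402, 1.568, -2.613]
contact_force: [-2.4, -2.1, 6.0]
opening: 0.272
```

Run:
```python
from h import *
from rig import r
s=r.sense(); print(s['clock'],s['contact_force'],s['opening']*85)
circle(s,[9,18,27,36],(562.8,9.4),78,244.5,-36.2)
```

```text
15.875 [-2.41962983 -2.093975    6.02636655] 23.086777639479802
a0 156.38801964593557 r 78.5029845664995
w [-0.53  0.12  0.05]
9 [-0.0, -1.3, -12.2]
18 [-0.0, -1.3, -24.5]
27 [-0.1, 0.7, -36.5]
36 [-0.1, 4.6, -48.1]
```

Total 689°. Continue.

>>> {"api": "drive_tool", "payload": {
  "rows": [0,-1.4,-12.1,9,0,0,20,0,-1.3,-24.4,18,0,0,20,0,0.8,-36.4,27,0,0,20,0,4.7,-47.9,36,0,0,20]
}}

```text
clock: 16.38
eef_pos: [522.4, 76.9, 244.5]
tcp_rot: [-0.108, 1.566, -2.953]
contact_force: [-4.6, 2.1, 7.5]
opening: 0.272
```

Run:
```python
from h import *
from rig import r
s=r.sense(); print(s['clock'],s['contact_force'],s['opening']*85)
circle(s,[9,18,27,36],(562.8,9.4),78,244.5,-72.2)
```

```text
16.375 [-4.62626048  2.05439097  7.51058288] 23.11581274523821
a0 120.939055043772 r 78.67044957005305
w [-0.81  0.27  0.03]
9 [-0.1, -1.4, -12.2]
18 [-0.1, -1.5, -24.5]
27 [-0.2, 0.4, -36.6]
36 [-0.3, 4.1, -48.2]
```

>>> {"api": "drive_tool", "payload": {
  "rows": [0,-1.4,-12.1,9,0,0,20,0,-1.4,-24.4,18,0,0,20,0,0.6,-36.4,27,0.2,0,20,0,4.3,-47.9,36,0.2,0,20]
}}

```text
clock: 16.88
eef_pos: [569.4, 87.8, 244.6]
tcp_rot: [0.05, 1.569, 2.856]
contact_force: [-2.9, 5.2, 5.8]
opening: 0.271
```

Run:
```python
from h import *
from rig import r
s=r.sense(); print(s['clock'],s['contact_force'],s['opening']*85)
circle(s,[9,18,27,36],(562.8,9.4),78,244.5,-108.2); print(s['qpos'])
```

```text
16.875 [-2.88704893  5.15092423  5.84017873] 23.017179650003502
a0 85.1547067475534 r 78.69577068742117
w [-1.07  0.13 -0.01]
9 [0.0, -1.4, -12.2]
18 [0.0, -1.6, -24.5]
27 [-0.0, 0.1, -36.6]
36 [-0.1, 3.7, -48.3]
[1.49852623e-01 2.65947510e-01 1.72461946e+00 1.00978084e-03
 1.15300730e+00 2.05658472e+00]
```

>>> {"api": "drive_tool", "payload": {
  "rows": [0,-1.4,-12.1,9,0,0,20,0,-1.5,-24.4,17,0,0,20,0,0.2,-36.4,26,0,0,20,0,3.8,-47.9,34,0,0,20]
}}

```text
clock: 17.38
eef_pos: [614.0, 69.0, 244.7]
tcp_rot: [0.17, 1.568, 2.378]
contact_force: [-0.1, 3.9, 3.8]
opening: 0.271
```

Run:
```python
from h import *
from rig import r
s=r.sense(); print(s['clock'],s['contact_force'],s['opening']*85)
circle(s,[9,18,27,36],(562.8,9.4),78,244.5,-142); print(s['qpos'])
```

```text
17.375 [-0.09528139  3.88320362  3.84558669] 23.036180029309378
a0 49.33718560059371 r 78.57398856408234
w [-1.52  0.15 -0.02]
9 [0.1, -1.2, -12.2]
18 [0.1, -1.1, -24.5]
27 [0.1, 1.0, -36.5]
36 [0.0, 4.9, -48.1]
[1.08384455e-01 3.30858377e-01 1.63430008e+00 2.14841415e-03
 1.17810139e+00 2.61245980e+00]
```

>>> {"api": "drive_tool", "payload": {
  "rows": [0.1,-1.2,-12.1,5,0,0,20,0.1,-1.1,-24.4,10,0,0,20,0.1,1,-36.4,13,0,0,20]
}}

```text
clock: 17.75
eef_pos: [635.2, 39.1, 244.6]
tcp_rot: [0.321, 1.568, 2.3]
contact_force: [0.6, 2.4, 3.4]
opening: 0.273
```

Run:
```python
from h import *
from rig import r,grab_frame
s=r.sense(); print(s['clock'],s['contact_force'],s['opening']*85)
circle(s,[9,18,27,36],(562.8,9.4),78,244.5,-155); print(s['qpos'])
f=grab_frame('scene'); crop(f,160,120,320,260,5,'pics/s6.png')
```

```text
17.75 [0.56972917 2.37772674 3.39839484] 23.24188667999947
a0 22.2807338831552 r 78.20579983696142
w [-1.61  0.16 -0.05]
9 [0.0, 1.4, -12.2]
18 [-0.0, 4.5, -24.0]
27 [-0.0, 9.4, -35.2]
36 [-0.1, 16.0, -45.5]
[5.77813606e-02 3.59921673e-01 1.59265176e+00 2.53181767e-03
 1.19088920e+00 2.79012120e+00]
```

View pics/s6.png

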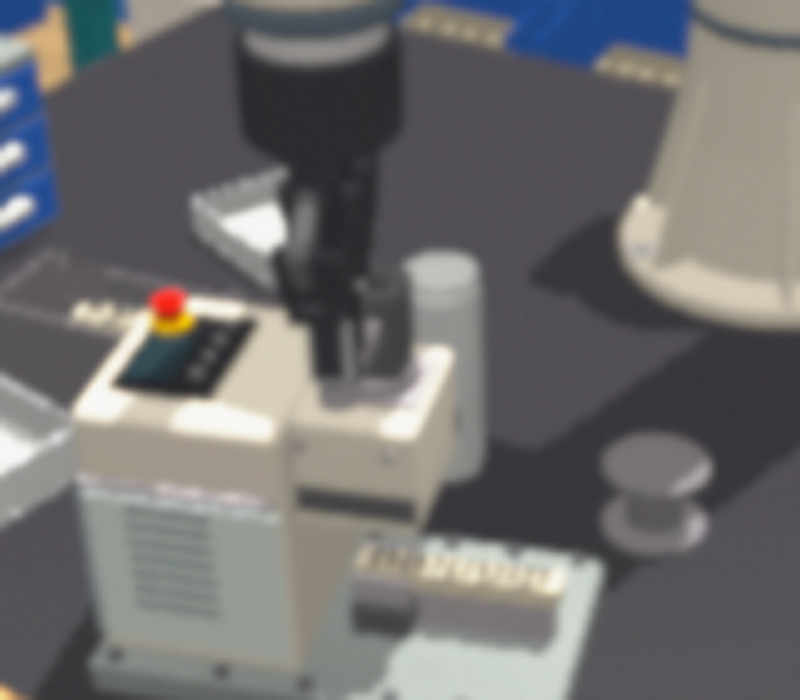

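>>> {"api": "drive_tool", "payload": {
  "rows": [0,1.4,-12.2,0,0,0,20,0,4.5,-24,0,0,0,20,0,4.5,-24,0,0,0,20]
}}

```text
clock: 18.18
eef_pos: [640.6, 16.7, 244.5]
tcp_rot: [-0.104, 1.563, 1.873]
contact_force: [-1.7, 19.1, 3.9]
opening: 0.274
```

Run:
```python
from h import *
from rig import r,grab_frame
s=r.sense(); print(s['clock'],s['contact_force'],s['opening']*85)
circle(s,[9,18,27,36],(562.8,9.4),78,244.5,-155); print(s['qpos'])
```

```text
18.175 [-1.72646015 19.08792162  3.88207131] 23.30901088334513
a0 5.391820880055866 r 78.15433755561011
w [-1.73  0.46  0.06]
9 [-0.1, 4.8, -11.3]
18 [-0.2, 11.2, -21.7]
27 [-0.3, 19.1, -31.0]
36 [-0.4, 28.4, -39.0]
[0.01960367 0.36714951 1.58225552 0.00841873 1.19447522 2.75202676]
```

>>> {"api": "drive_tool", "payload": {
  "rows": [0,1.5,-5,0,0,0,20,0,1.5,-5,0,0,0,20]
}}

```text
clock: 18.42
eef_pos: [640.7, 16.0, 244.5]
tcp_rot: [-0.195, 1.554, 1.783]
contact_force: [-1.7, 24.0, 4.5]
opening: 0.274
```

Run:
```python
from h import *
from rig import r,grab_frame
s=r.sense(); print(s['clock'],s['contact_force'],s['opening']*85)
circle(s,[0],(562.8,9.4),78,244.5,-155)
```

```text
18.425 [-1.67634303 23.95537779  4.5068567 ] 23.287910843384267
a0 4.878159292787936 r 78.15079781896033
w [-1.68  0.92  0.2 ]
0 [0.0, 0.1, 0.0]
```

>>> {"api": "drive_tool", "payload": {
  "rows": [0,-1,4,0,0,0,20,0,-1,4,0,0,0,60,0,-1,4,0,0,0,60,0,-1,4,0,0,0,60,-50,-1,4,0,0,0,60,-85,-1,4,0,0,0,60,-85,-1,4,0,0,0,60]
}}

```text
clock: 19.3
eef_pos: [641.7, 18.3, 332.9]
tcp_rot: [-0.535, 1.555, 1.443]
contact_force: [0.2, 0.3, -0.8]
opening: 0.6
```

Run:
```python
from h import *
from rig import r,grab_frame
s=r.sense(); print(s['clock'],s['contact_force'],s['eef_pos'])
delta(s,[555,7,330],down(-84.7))
```

```text
19.3 [ 0.24710608  0.27309906 -0.82651581] [641.7413978   18.32299569 332.90977733]
shift [ 2.6 84.2 23.9] rot [-72.    0.4   0.9] rows>= 6.7
```

>>> {"api": "drive_tool", "payload": {
  "rows": [2,12,3,-10,0,0.2,60,2,24,7,-20,0.1,0.4,60,2,36,10,-30,0.2,0.5,60,2,48,14,-40,0.2,0.6,60,2,60,17,-50,0.3,0.7,60,2,72,20,-60,0.4,0.8,60,2,84,24,-70,0.4,0.9,60,2,84,24,-72,0.4,0.9,60,2,84,24,-72,0.4,0.9,60]
}}

```text
clock: 20.42
eef_pos: [555.3, 7.0, 330.1]
tcp_rot: [0.111, 1.57, -2.941]
contact_force: [0.0, 0.0, -0.3]
opening: 0.599
```

Run:
```python
from h import *
from rig import r,grab_frame
import pickle
s=r.sense(); f=grab_frame('wrist'); cv2.imwrite('pics/w7.png',f[:,:,::-1]); pickle.dump(s,open('s7.pkl','wb'))
crop(f,200,90,330,340,3,'pics/w7c.png')
print(s['clock'],s['eef_pos'],proj(cam('wrist',s),[[562.8,9.4,248],[640.5,16.5,281]]))
```

```text
20.425 [555.29204886   7.02198109 330.05337784] [[258.80721537 195.97607346]
 [257.64561996  79.98973599]]
```

View pics/w7c.png

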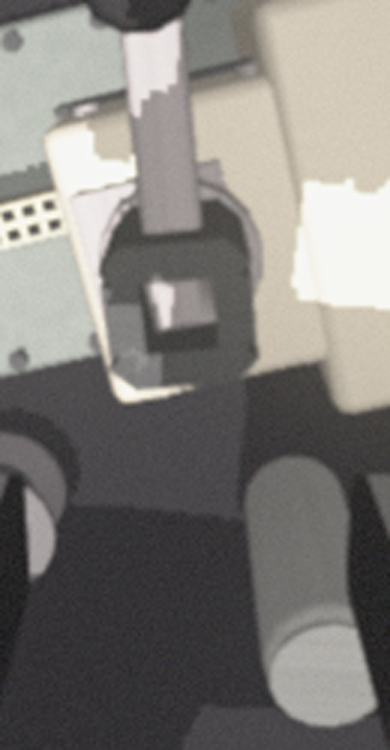

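View pics/w7.png

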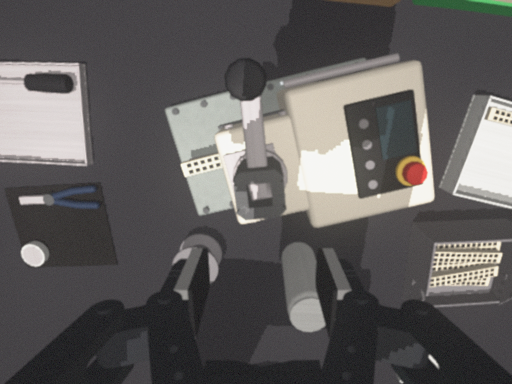

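Run:
```python
from h import *
import pickle
from rig import r
s=pickle.load(open('s7.pkl','rb')); c=cam('wrist',s)
a=cv2.imread('pics/w7.png')[:,:,::-1]; crop(a,215,50,300,220,4,'pics/w7d.png')
h=at_z(c,(259.3,194.3),248);k=at_z(c,(246,79.5),281);print(h,k,np.linalg.norm((k-h)[:2]),np.degrees(np.arctan2(*(k-h)[1::-1])))
```

```text
[564.08590742   9.15807967 248.        ] [640.19191713  22.93863344 281.        ] 77.34357359101054 10.26337324421434
```

View pics/w7d.png

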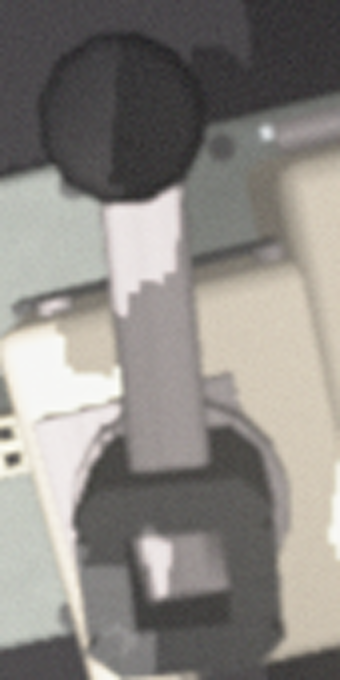

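Run:
```python
from h import *
from rig import r
s=r.sense()
delta(s,[563.2,9.3,300],down(-79.5)); delta(s,[563.2,9.3,213],down(-79.5))
```

```text
shift [30.1 -1.5 -8. ] rot [-5.4  0.  -0. ] rows>= 0.5
shift [117.1  -1.5  -8. ] rot [-5.4  0.  -0. ] rows>= 1.9
```

>>> {"api": "drive_tool", "payload": {
  "rows": [25,-1.5,-8,-5.4,0,0,60,60,-1.5,-8,-5.4,0,0,60,95,-1.5,-8,-5.4,0,0,60,117,-1.5,-8,-5.4,0,0,60,117,-1.5,-8,-5.4,0,0,60]
}}

```text
clock: 21.1
eef_pos: [562.4, 9.3, 211.3]
tcp_rot: [-0.156, 1.567, -3.115]
contact_force: [-0.2, -0.6, 0.4]
opening: 0.598
```

>>> {"api": "drive_tool", "payload": {
  "rows": [0,0,0,0,0,0,30,0,0,0,0,0,0,30,0,0,0,0,0,0,30,0,0,0,0,0,0,30],
  "newtons": 60
}}

```text
clock: 21.6
eef_pos: [563.2, 9.7, 212.5]
tcp_rot: [-0.551, 1.569, 2.772]
contact_force: [-0.2, 5.2, 6.6]
opening: 0.417
```

Run:
```python
from h import *
from rig import r
s=r.sense(); print(s['clock'],s['eef_pos'],s['contact_force'],s['opening']*85)
delta(s,[563.2,9.3,275],down(-79.5))
```

```text
21.6 [563.18520774   9.73123179 212.4607423 ] [-0.22354405  5.24497154  6.56351811] 35.477520179059304
shift [-62.5   0.4   0.2] rot [-0.1  0.1  0.1] rows>= 1.0
```

>>> {"api": "drive_tool", "payload": {
  "rows": [-8,0,0,0,0,0,30,-20,0,0,0,0,0,30,-32,0,0,0,0,0,30,-45,0,0,0,0,0,30,-60,0,0,0,0,0,30,-70,0,0,0,0,0,30,-70,0,0,0,0,0,30]
}}

```text
clock: 22.48
eef_pos: [563.7, 9.6, 283.5]
tcp_rot: [-1.683, 1.57, 1.641]
contact_force: [-0.4, -0.8, -5.0]
opening: 0.414
```

Run:
```python
from h import *
from rig import r,grab_frame
s=r.sense(); print(s['clock'],s['eef_pos'],s['contact_force'],s['opening']*85)
delta(s,[558,337,120],down(-79.5))
delta(s,[558,337,18],down(-79.5))
f=grab_frame('scene'); crop(f,160,100,400,280,3,'pics/s8.png')
f=grab_frame('wrist');cv2.imwrite('pics/w8.png',f[:,:,::-1])
```

```text
22.475 [563.70879519   9.6107568  283.52650102] [-0.3655409  -0.77064588 -5.02312231] 35.15543080450228
shift [ 163.7 -322.9  -53.6] rot [-0.1 -0.   0. ] rows>= 5.9
shift [ 265.7 -322.9  -53.6] rot [-0.1 -0.   0. ] rows>= 6.7
```

View pics/s8.png

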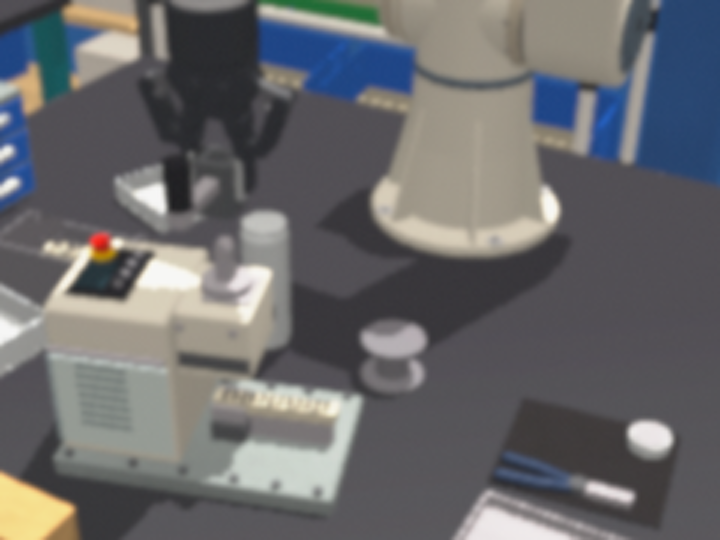

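View pics/w8.png

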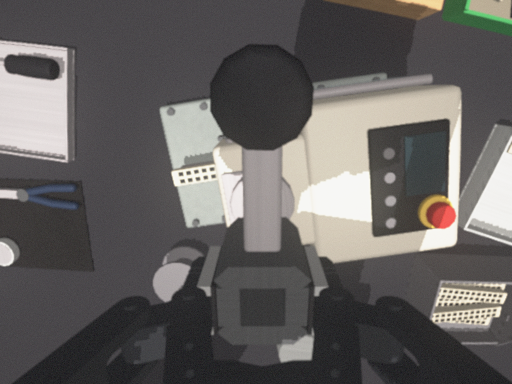

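>>> {"api": "drive_tool", "payload": {
  "rows": [20,-50,-9,0,0,0,30,50,-105,-18,0,0,0,30,80,-160,-27,0,0,0,30,105,-215,-36,0,0,0,30,130,-265,-45,0,0,0,30,155,-305,-52,0,0,0,30,164,-323,-55,0,0,0,30,164,-323,-55,0,0,0,30,164,-323,-55,0,0,0,30]
}}

```text
clock: 23.7
eef_pos: [558.7, 336.4, 118.9]
tcp_rot: [-0.289, 1.569, 3.034]
contact_force: [-0.6, -0.7, -3.5]
opening: 0.409
```

Run:
```python
from h import *
from rig import r,grab_frame
s=r.sense(); print(s['clock'],s['eef_pos'],s['contact_force'],s['opening']*85)
delta(s,[557,337,20],down(-79.5))
f=grab_frame('wrist');cv2.imwrite('pics/w9.png',f[:,:,::-1])
```

```text
23.7 [558.685215   336.41353698 118.85093057] [-0.56359322 -0.72098741 -3.54689118] 34.76493419909619
shift [98.9 -0.8  1.4] rot [-0.1  0.1  0. ] rows>= 1.6
```

View pics/w9.png

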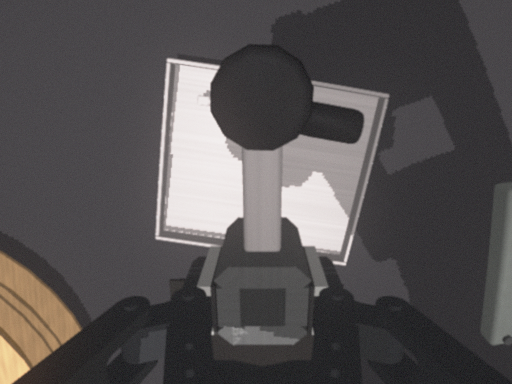

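>>> {"api": "drive_tool", "payload": {
  "rows": [40,-0.8,0,0,0,0,30,75,-0.8,0,0,0,0,30,92,-0.8,0,0,0,0,30,98,-0.8,0,0,0,0,30,100,-0.8,0,0,0,0,30]
}}

```text
clock: 24.38
eef_pos: [559.4, 337.3, 20.0]
tcp_rot: [-1.553, 1.569, 1.769]
contact_force: [0.3, -0.4, -4.0]
opening: 0.415
```

Run:
```python
from h import *
from rig import r,grab_frame
s=r.sense(); print(s['clock'],s['eef_pos'],s['contact_force'],s['opening']*85)
```

```text
24.375 [559.38319602 337.26858208  20.02240652] [ 0.25121465 -0.38791734 -4.04323511] 35.246051000980465
```

>>> {"api": "drive_tool", "payload": {
  "rows": [1.5,0,0,0,0,0,30,2.5,0,0,0,0,0,30,3.0,0,0,0,0,0,30,3,0,0,0,0,0,30]
}}

```text
clock: 24.88
eef_pos: [559.6, 337.5, 17.5]
tcp_rot: [-1.966, 1.569, 1.356]
contact_force: [-0.1, -0.8, 0.1]
opening: 0.413
```

Run:
```python
from h import *
from rig import r,grab_frame
s=r.sense(); print(s['clock'],s['eef_pos'],s['contact_force'],s['opening']*85)
```

```text
24.875 [559.6248858  337.50403604  17.53632977] [-0.13779506 -0.84580962  0.13335417] 35.09777094500939
```

>>> {"api": "drive_tool", "payload": {
  "rows": [0.3,0,0,0,0,0,45,0.3,0,0,0,0,0,62,0.3,0,0,0,0,0,62,0.3,0,0,0,0,0,62,-20,0,0,0,0,0,62,-50,0,0,0,0,0,62,-100,0,0,0,0,0,62,-150,0,0,0,0,0,62,-150,0,0,0,0,0,62]
}}

```text
clock: 26.0
eef_pos: [562.2, 338.8, 173.9]
tcp_rot: [-2.669, 1.56, 0.653]
contact_force: [-0.2, 0.6, -0.9]
opening: 0.622
```

Run:
```python
from h import *
from rig import r,grab_frame
s=r.sense(); print(s['clock'],s['eef_pos'],s['contact_force'],s['opening']*85)
f=grab_frame('wrist');cv2.imwrite('pics/w10.png',f[:,:,::-1])
f=grab_frame('top');crop(f,130,130,320,260,4,'pics/t10.png')
```

```text
26.0 [562.24892907 338.79484552 173.89203028] [-0.20801501  0.57309034 -0.92528744] 52.867066908208315
```

View pics/w10.png

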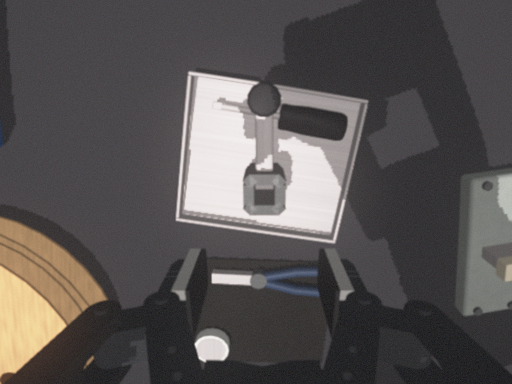

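View pics/t10.png

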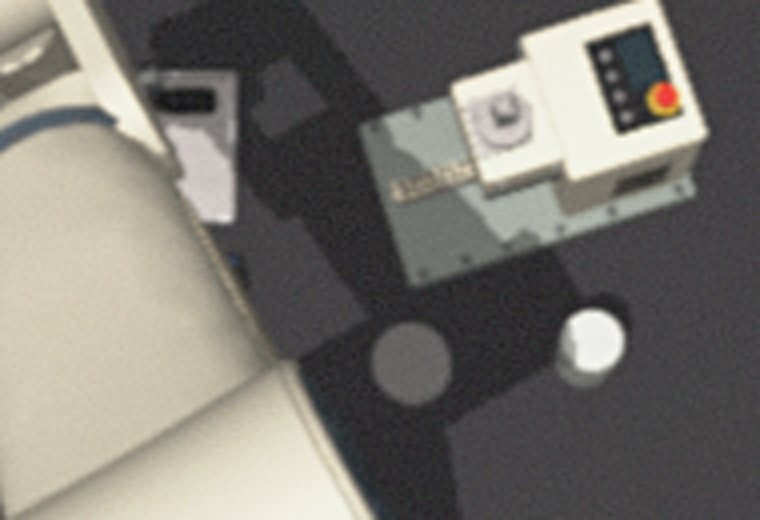

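Run:
```python
from h import *
from rig import r
s=r.sense()
delta(s,[532,100,190],down(18.5))
```

```text
shift [-21.6 228.4  70. ] rot [-98.1  -0.2  -0. ] rows>= 9.2
```

>>> {"api": "drive_tool", "payload": {
  "rows": [-22,20,5,-10,0,0,62,-22,45,14,-20,0,0,62,-22,70,20,-30,0,0,62,-22,95,28,-40,0,0,62,-22,120,36,-50,0,0,62,-22,145,44,-60,0,0,62,-22,170,52,-70,0,0,62,-22,195,60,-80,0,0,62,-22,215,66,-90,0,0,62,-22,228,70,-98,0,0,62]
}}

```text
clock: 27.35
eef_pos: [530.7, 99.3, 189.2]
tcp_rot: [3.066, 1.569, 1.82]
contact_force: [-0.3, -0.7, 0.4]
opening: 0.62
```

>>> {"api": "drive_tool", "payload": {
  "rows": [0,0,0,0,0,0,62]
}}

```text
clock: 27.48
eef_pos: [529.8, 98.5, 188.2]
tcp_rot: [-2.43, 1.568, 2.605]
contact_force: [0.4, -0.4, -0.3]
opening: 0.622
```

Run:
```python
from h import *
from rig import r,grab_frame
import pickle
s=r.sense(); print(s['clock'],s['eef_pos'],s['qvel'].round(3))
f=grab_frame('wrist');cv2.imwrite('pics/w11.png',f[:,:,::-1]);pickle.dump(s,open('s11.pkl','wb'))
delta(s,[532,100,190],down(18.5))
```

```text
27.475 [529.76915964  98.51092805 188.17715082] [ 0.004  0.011  0.005  0.006 -0.003  0.038]
shift [-1.8  2.6 -0.7] rot [-0.  -0.1  0.1] rows>= 0.1
```

View pics/w11.png

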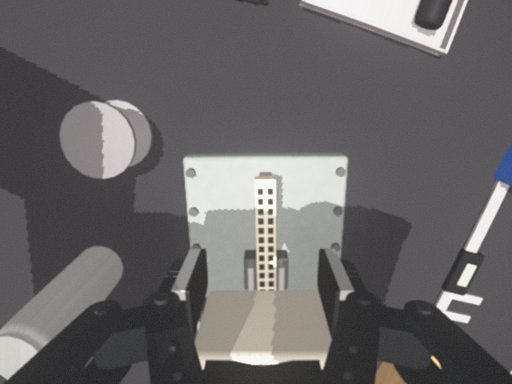

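Run:
```python
from h import *
import pickle
from rig import r
s=pickle.load(open('s11.pkl','rb')); c=cam('wrist',s)
a=cv2.imread('pics/w11.png')[:,:,::-1]; crop(a,230,160,300,300,4,'pics/w11c.png')
```

```text
(no output)
```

View pics/w11c.png

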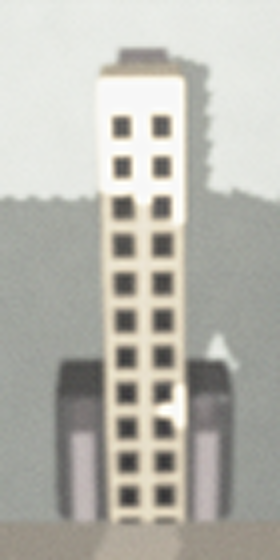

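Run:
```python
from h import *
import pickle
from rig import r
s=pickle.load(open('s11.pkl','rb')); c=cam('wrist',s)
q=lambda u,v:(230+(u+.5)/4-.5,160+(v+.5)/4-.5)
A=at_z(c,q(142,77),64);B=at_z(c,q(145.5,515),64);print(A,B,at_z(c,q(98,78),64),at_z(c,q(186,76),64))
d=(B-A)/np.linalg.norm(B-A);yaw=np.degrees(np.arctan2(d[1],d[0]));print(yaw, np.linalg.norm(B-A))
g=A+d*18;print(g, 'dist to axis',np.dot(np.array([563,9.3])-g[:2],d[:2]))
s=r.sense()
delta(s,[g[0],g[1],100],down(yaw+90)); delta(s,[g[0],g[1],41],down(yaw+90))
```

```text
[529.71716333 107.0563773   64.        ] [564.50822732   6.68662144  64.        ] [521.05897521 103.9250521   64.        ] [538.37020757 110.18866725  64.        ]
-70.88220239621715 106.2285555934458
[535.61236871  90.04912727  64.        ] dist to axis 85.26535046405678
shift [88.1  2.9 10.5] rot [-0.7 -0.1  0.1] rows>= 1.4
shift [147.1   3.1  10.6] rot [-0.7 -0.1  0.1] rows>= 2.4
```

>>> {"api": "drive_tool", "payload": {
  "rows": [45,3,10.5,-0.7,0,0,50,90,3,10.5,-0.7,0,0,50,125,3,10.5,-0.7,0,0,50,148,3,10.5,-0.7,0,0,50,149,3,10.5,-0.7,0,0,50,149,3,10.5,-0.7,0,0,10,149,3,10.5,-0.7,0,0,10,149,3,10.5,-0.7,0,0,10,149,3,10.5,-0.7,0,0,10,149,3,10.5,-0.7,0,0,10],
  "newtons": 35
}}

```text
clock: 28.78
eef_pos: [536.2, 90.4, 40.0]
tcp_rot: [-2.912, 1.568, 2.134]
contact_force: [-0.4, 1.0, 7.7]
opening: 0.2
```

Run:
```python
from h import *
from rig import r,grab_frame
s=r.sense(); print(s['clock'],s['eef_pos'],s['contact_force'],s['opening']*85)
f=grab_frame('wrist');cv2.imwrite('pics/w12.png',f[:,:,::-1])
```

```text
28.775 [536.17599936  90.35708537  40.04291527] [-0.44449266  0.99973166  7.67456799] 16.98937546306985
```

View pics/w12.png

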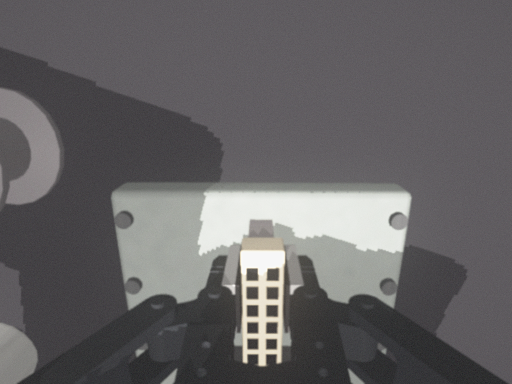

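>>> {"api": "drive_tool", "payload": {
  "rows": [-1,0,-15,0,0,0,10,-2,0,-40,0,0,0,10,-3,0,-70,0,0,0,10,-4,0,-100,0,0,0,10,-10,0,-115,0,0,0,10,-50,0,-120,0,0,0,10,-100,0,-120,0,0,0,10,-150,0,-120,0,0,0,10,-200,0,-120,0,0,0,10,-250,0,-120,0,0,0,10],
  "newtons": 40
}}

```text
clock: 30.08
eef_pos: [496.8, 203.0, 292.5]
tcp_rot: [-3.096, 1.568, 1.949]
contact_force: [-0.1, -0.6, -0.7]
opening: 0.202
```

Run:
```python
from h import *
from rig import r,grab_frame
s=r.sense(); print(s['clock'],s['eef_pos'],s['contact_force'],s['opening']*85)
f=grab_frame('wrist');cv2.imwrite('pics/w13.png',f[:,:,::-1])
delta(s,[571.7,-310,290],down(-7))
```

```text
30.075 [496.83302189 203.04060291 292.50628826] [-0.10079986 -0.55937689 -0.65165252] 17.15291079775171
shift [  1.3 -97.  509.3] rot [26.1 -0.1  0. ] rows>= 8.3
```

View pics/w13.png

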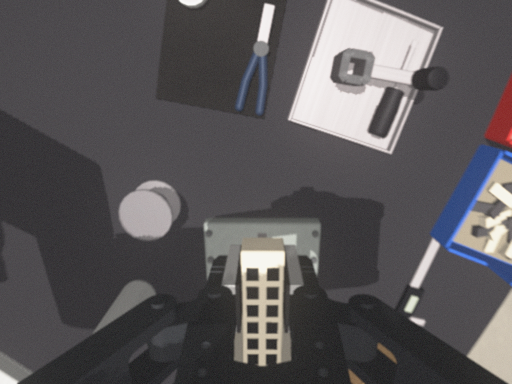

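>>> {"api": "drive_tool", "payload": {
  "rows": [-15,-5,30,2,0,0,10,-20,-15,80,4,0,0,10,-20,-26,135,7,0,0,10,-20,-37,190,10,0,0,10,-20,-48,250,13,0,0,10,-20,-58,305,16,0,0,10,-20,-69,360,19,0,0,10,-10,-79,415,22,0,0,10,0,-90,465,24,0,0,10,0,-97,505,26,0,0,10]
}}

```text
clock: 31.38
eef_pos: [572.3, -306.7, 296.0]
tcp_rot: [2.509, 1.562, 0.815]
contact_force: [0.1, 0.7, -0.2]
opening: 0.203
```

Run:
```python
from h import *
from rig import r,grab_frame
s=r.sense(); print(s['clock'],s['eef_pos'],s['contact_force'],s['opening']*85)
delta(s,[571.7,-310,150],down(-7))
```

```text
31.375 [ 572.30013625 -306.68075358  296.00752029] [ 0.09494773  0.65996056 -0.24048829] 17.220421049652256
shift [146.   -0.9   4.4] rot [-0.  -0.4 -0.3] rows>= 2.3
```

>>> {"api": "drive_tool", "payload": {
  "rows": [60,-1,4,0,-0.4,-0.3,10,120,-1,4,0,-0.4,-0.3,10,176,-1,4,0,-0.4,-0.3,10,176,-1,4,0,-0.4,-0.3,10,176,-1,4,0,-0.4,-0.3,10]
}}

```text
clock: 32.0
eef_pos: [573.0, -310.0, 122.1]
tcp_rot: [1.077, 1.569, -0.616]
contact_force: [0.5, 0.4, -0.1]
opening: 0.202
```

Run:
```python
from h import *
from rig import r,grab_frame
s=r.sense(); print(s['clock'],s['eef_pos'],s['contact_force'],s['opening']*85)
f=grab_frame('wrist');cv2.imwrite('pics/w14.png',f[:,:,::-1])
f=grab_frame('scene');crop(f,80,100,270,270,4,'pics/s14.png')
f=grab_frame('top');crop(f,300,120,400,240,5,'pics/t14.png')
delta(s,[571.7,-310,8],down(-7))
```

```text
32.0 [ 572.96419928 -310.03990497  122.09053396] [ 0.54430352  0.37660117 -0.05133899] 17.173471545422952
shift [114.1  -1.5   0. ] rot [-0.   0.1 -0.1] rows>= 1.8
```

View pics/w14.png

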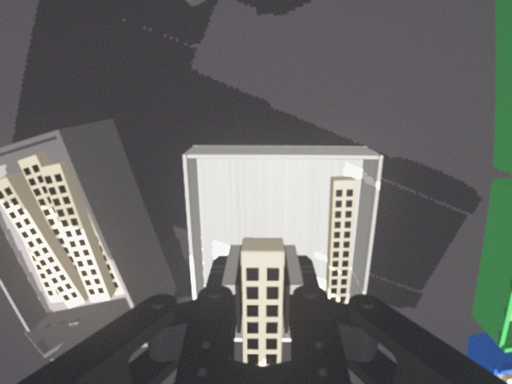

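View pics/s14.png

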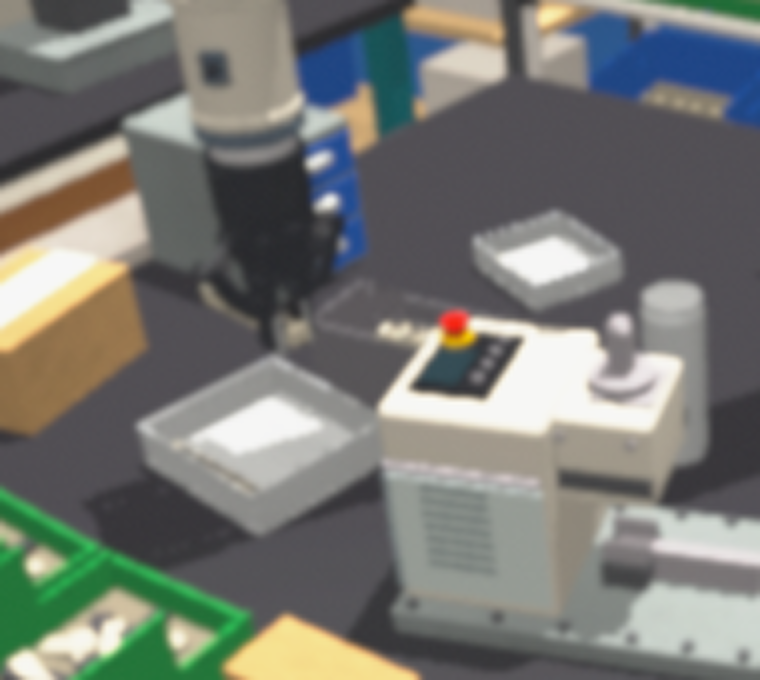

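View pics/t14.png

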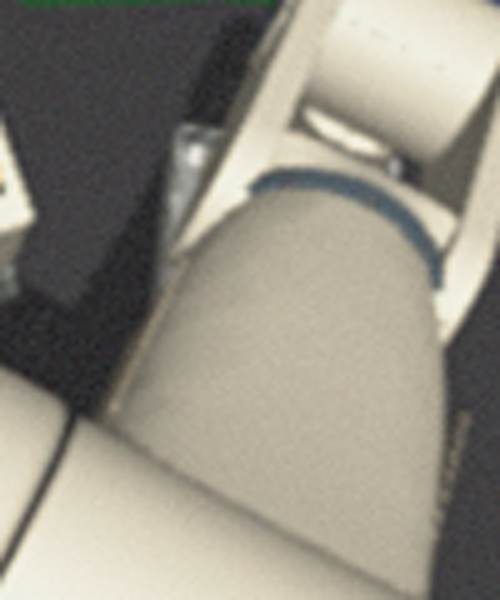

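>>> {"api": "drive_tool", "payload": {
  "rows": [40,-1.5,0,0,0,0,10,80,-1.5,0,0,0,0,10,105,-1.5,0,0,0,0,10,114,-1.5,0,0,0,0,10,115,-1.5,0,0,0,0,10,115,-1.5,0,0,0,0,10]
}}

```text
clock: 32.9
eef_pos: [573.4, -310.9, 9.6]
tcp_rot: [1.164, 1.564, -0.53]
contact_force: [0.1, -0.5, 0.3]
opening: 0.202
```

Run:
```python
from h import *
from rig import r,grab_frame
s=r.sense(); print(s['clock'],s['eef_pos'],s['contact_force'],s['opening']*85)
f=grab_frame('wrist');cv2.imwrite('pics/w15.png',f[:,:,::-1])
```

```text
32.9 [ 573.43837716 -310.90233503    9.55701252] [ 0.12269196 -0.45023119  0.31353123] 17.15511824356655
```

View pics/w15.png

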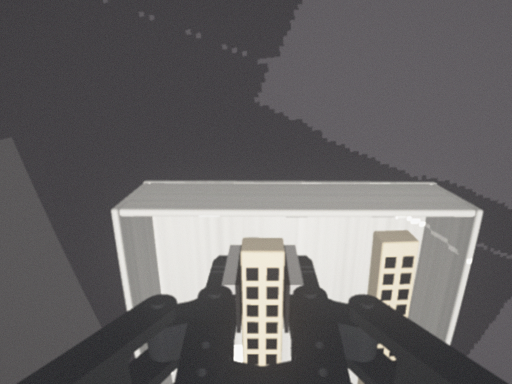

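>>> {"api": "drive_tool", "payload": {
  "rows": [3,0,0,0,0.3,0,10,3.5,0,0,0,0.3,0,10,3.5,0,0,0,0.3,0,40,3.5,0,0,0,0.3,0,40,3.5,0,0,0,0.3,0,40,-20,0,0,0,0.3,0,40,-60,0,0,0,0.3,0,40,-110,0,0,0,0.3,0,40,-170,0,0,0,0.3,0,40,-200,0,0,0,0.3,0,40]
}}

```text
clock: 34.2
eef_pos: [573.3, -310.8, 213.3]
tcp_rot: [1.663, 1.56, -0.031]
contact_force: [-0.3, 0.8, -0.6]
opening: 0.403
```

Run:
```python
from h import *
from rig import r,grab_frame
s=r.sense(); print(s['clock'],s['eef_pos'],s['contact_force'],s['opening']*85)
f=grab_frame('wrist');cv2.imwrite('pics/w16.png',f[:,:,::-1])
f=grab_frame('scene');crop(f,80,100,400,330,2.4,'pics/s16.png')
```

```text
34.2 [ 573.34694904 -310.77458688  213.34099347] [-0.27318801  0.78492888 -0.58562385] 34.21872504642481
```

View pics/w16.png

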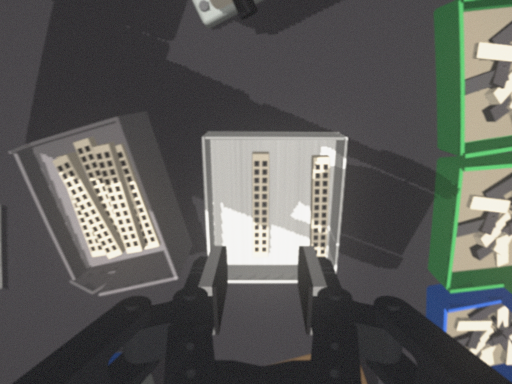

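View pics/s16.png

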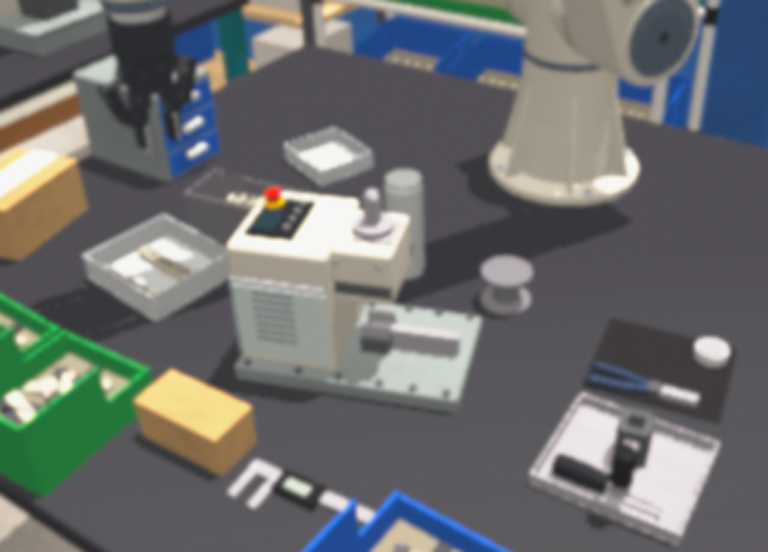

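```bash
python3 -c "
from rig import r,sign_off
print(r.sense()['qvel'].round(3)); print(sign_off())"
```

```text
[ 0.     0.049  0.056  0.002 -0.045  0.   ]
the job is handed in; nothing more can be done
None
```

The job is done and handed in at about 34 s of the 72 s allowed; `sign_off` gave no verdict.

- **Crank on and ram up:** I fitted the crank on the spindle and wound it clockwise by the knob for about 840° (2.3 turns). It then hit a hard stop: pushing on moved the knob 0.7 mm and met 24 N.
- **Crank off:** I lifted the crank off and stood it on its hub in the shallow tray.
- **Housing:** I drew the housing out along the rail and laid it in the larger, deeper scrap tray.

**Last checks:**
- In the final pictures the crank stands upright and clear of the screwdriver.
- The housing lies flat, lengthwise beside the fixed one, and the other items look where they were.
- The gripper was empty, with no contact force, about 210 mm above the table.

**What disagreed or was not checked:**
- After I let go of the knob, the crank read about 5° further back than at the stop. That is roughly 0.3 mm of ram travel, within the 3 mm allowed.
- I did not see the ram directly at the end; its height comes from the stop and the crank angle.
- The housing dropped about 7 mm when I released it, but came to rest flat.
- The arm was still settling very slightly (about 0.05 rad/s) at hand-in.

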